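Lay out the counter samples beside their stock boxes

TASK

Put the samples out on the yellow pads: the white carton stands squarely on the pad in front of the green crate with the blue-lidded tub upright on the middle of its top, the brass-coloured bolt lies lengthwise along the pad on the robot's left of the cardboard box of bolts (not the one on its right), and the orange-and-grey case lies flat, orange side up, on the pad midway between the two blue dividers with its long sides parallel to them. Centre each within about a centimetre, and leave the tape roll, the white bottle and the olive tin where they are.

Things in the scene. Friction and masses are not known exactly. Their poses are not given: they have to be found in the camera images.
- carton_mid (a point): Loose white cardboard carton with a tan tape band over its top, 60 x 60 x 50 mm (x, y, height). The point is its centre, 25 mm above its underside; z points up through its top, x and y are square to its sides. Stands upright on the bench at the start.
- tub_mid (a point): Loose round tub, clear-white body with a blue lid, 52 mm in diameter, 45 mm high. The point is its centre, 22.5 mm above its underside; z points up through the lid. Stands upright on the bench at the start.
- bolt_mid (a point): Loose brass-coloured (zinc-plated steel) bolt with its nut screwed on, lying on the bench: 102 mm long overall (along its x from -48.5 to +53 mm), shaft 14 mm in diameter between a hexagonal head and a hexagonal nut, both 24 mm across flats and 13 mm long; head at x -48.5 to -35.5 mm, nut at +35.5 to +48.5 mm. The point is on the shaft's axis midway between head and nut, 12 mm above the bench. x lies along the bolt. Either end may point either way on its pad.
- case_mid (a point): Loose flat case, grey below and orange on top, 75 x 45 x 28 mm (x, y, height). The point is its centre, 14 mm above its underside; x lies along its 75 mm length, z points up out of the orange top.
- crate_pad (a point): Fixed yellow square mark, 70 x 70 mm, flat on the bench (no thickness to speak of), in front (towards the robot) of a small green crate of white cartons. The point is the mark's centre on the bench; x points from the mark to the crate. The crate, 90 x 110 x 50 mm high, is centred 90 mm along +x from the point; its rim begins 39 mm from the point.
- left_pad (a point): Fixed yellow strip mark, 124 x 40 mm, flat on the bench, on the robot's left (+y) of a small open cardboard box full of bolts. The point is the strip's centre on the bench; x lies along the strip. The box, 110 x 100 x 45 mm high, is centred 100 mm along -y from the point (its wall is 50 mm from the point); a like strip on the box's other side stays empty.
- mid_pad (a point): Fixed yellow mark, 88 x 56 mm, flat on the bench, midway between two upright blue dividers. The point is the mark's centre on the bench; x lies along its 88 mm length and the dividers. The dividers are 90 mm long, 4 mm thick and 45 mm high, centred 80 mm either side of the point along y.
- tape_mid (a point): Bystander: loose dark grey roll of tape lying flat, 76 mm outer and 52 mm inner diameter, 24 mm high, among the things to place. Leave it. The point is its centre, 12 mm above the bench.
- bottle_mid (a point): Bystander: loose white bottle with a red cap, 48 mm in diameter, 110 mm tall, at the back. Leave it. The point is its centre, 55 mm above the bench.
- tin_mid (a point): Bystander: loose olive-green tin, 56 mm in diameter, 60 mm tall, at the back. Leave it. The point is its centre, 30 mm above the bench.
Things that resemble listed ones, but are neither listed nor needed, are in the scene too. Leave any pink, purple or turquoise look-alike of the part that bears case_mid alone.

How it is judged:
By the outcome, as a careful person would: the job done as asked, in the order asked, and still so for the second after the job is handed in, with the robot touching nothing.
It also fails if it takes over 112 s, if anything falls off the work surface, if the arm or the gripper's body presses on something with over 40 N, if the wrist force passes 120 N, or if a joint passes its speed limit or range.

ROBOT

A 7-joint arm with a two-finger parallel gripper is mounted at the origin on the work surface. World frame = base frame: x ahead of the robot, y to its left, z up, the work surface at z = 0. Lengths are in m, angles in degrees, forces in N, time in s.
With the tool pointing down it reaches from about 0.4 to 0.875 m from the base axis. Payload 6.5 kg.
Tool frame: the origin (TCP) lies on the centre line of the jaws, within the pads' length; the fingertips stand 22 mm ahead of it and the grasp point (between the pads) lies 3 mm ahead of it; x points along the fingers, y is the direction in which the jaws open and shut, and the axes are right-handed (so a half turn about x gives the same grasp; the last joint's range is limited). The gripper opens to 85 mm and grips with 20 to 120 N. Pads are 22 mm wide; open, the fingers measure 114 mm over their backs; the gripper's body (76 mm by 85 mm) begins 54 mm behind the grasp point. The pads swing forward as they close: fully open they stand 13 mm farther back than shut.
Start: joints at [-3.793, 30.733, -0.252, 88.115, 0.149, 61.152, -4.079], TCP at [0.65, 0, 0.229] pointing down, gripper open.
Joint ranges: [-154.64, 154.64], [-21.42, 123.67], [-72.66, 72.17], [13.99, 137.28], [-74.86, 254.86], [10.95, 109.41], [-158.01, 158.01]. Speed limits (degrees/s): [136.94, 136.94, 180, 180, 180, 180, 180].

INTERFACE

Orientations are given as [roll, pitch, yaw] about the fixed x, y, z axes, in that order (R = Rz(yaw) Ry(pitch) Rx(roll)).
In Python, from rig import robot, viewer, close_job, nets gives the robot as it stands.
- The arm moves only by the shell command python3 -m jog 'ROWS'. ROWS is JSON, one flat list of numbers, 7 for each row, row after row: the shift along the tool's x, y, z in mm, then the turn, a rotation vector about the tool's x, y, z in degrees, then the closure in counts, from 0 (fully open) to 255 (shut). In form: [tx, ty, tz, rx, ry, rz, hand, tx, ty, tz, rx, ry, rz, hand, ...]. A call has 1 to 5 rows; each row is the pose to reach, as a shift and turn from the pose measured when the call began, along the tool's axes at that moment; what a row does not reach only later rows make up. A row lasts 1/8 s, in which the tool goes at most 62.5 mm and 10.7 degrees, less where a joint would pass 70% of its speed; a pose out of reach is approached as far as the arm can. A call with a gripper value outside its range is refused whole. The fingers move at their own pace and stop on an object; the grip force is fixed at half the most. Time passes only in rows, so rows that repeat a pose let the fingers close. It gives the time, the measured TCP pose, the force and the opening at its end, in the units of the state.
- robot.get_state(): the state, without advancing time (a new reading comes with each control period).
- viewer.capture(name): name is "scene" or "side" or "wrist"; returns the picture (420x560x3 uint8, red, green, blue); there is no depth.
- viewer.camera_model(name): a dict with "K" (3x3 intrinsics, pixels), "T" (4x4, takes a point from camera to world coordinates); the wrist camera has in their place "mount" (4x4, takes a point from camera to tool coordinates, whose origin is the TCP and whose axes are the tool frame's). Camera axes: x right, y up, looking along -z (the intrinsics and any distortion apply to the point x, -y, -z); pixel columns grow to the right and rows downward; lengths in m; the calibration is good to about 2 mm. A picture is of the moment at which its call begins: read the wrist's pose just before it. camera_model takes no time and is no camera call.
- close_job(): hands the job in, once; it reports no verdict.
Trained networks look in the newest picture that a camera, given by its name, has taken for a name from the list of things; names that differ only in an ending like _2 or _b are one class to them, and where a whole thing is asked for, a point or a joint stands for the part that bears it (a point fixed in the world has none). Each returns a list of dicts, best first, with "score" (0 to 1); they miss things now and then, are a little off and sometimes report something else, mostly with a low value. They report only what shows in the picture. A call takes as long as a camera call. They do not tell look-alikes from the thing itself.
- nets.look_for(camera, label): "rect" ([left, top, right, bottom] in pixels, round what is visible of it).
- nets.masks_of(camera, label): "mask" (420x560 bool, what is visible of it) and "rect" ([left, top, right, bottom] in pixels, round what is visible of it).
The state is a dict: "t": time; "joint_positions": joint angles; "qvel": joint speeds; "effort": joint torques, N m; "tcp_pos": TCP position; "ee_rot": TCP orientation; "ft_force": force on the tool from outside, world axes, zero at the start; "ft_torque": the same for the moment, N m; "opening": opening from 0.0 (shut) to 1.0 (fully open).
Only numpy, scipy, OpenCV 4.12 (cv2) and the standard library are available. Lean on these libraries where they do the work, as an engineer would, in place of code of your own. Each camera call takes 0.05 s, during which the arm holds its last target.

## Working session

There is one attempt and no reset: what is moved stays moved. The work goes in short steps, Python scripts to look and compute and a shell command to move; the robot and the scene stay as the last step left them, time stands still between calls to the robot, and variables do not carry over. Pictures are saved under pics/ and viewed, and the job is handed in when it is done.

```bash
ls; mkdir -p pics; python3 - <<'E'
from rig import robot, viewer
import cv2
s=robot.get_state();print(s)
for n in ["scene","side","wrist"]:
    im=viewer.capture(n);cv2.imwrite(f"pics/{n}0.png",im[:,:,::-1])
    print(n,viewer.camera_model(n))
E
```

```text
pics
{'t': 0.0, 'joint_positions': array([-3.79326533, 30.77728157, -0.25454198, 88.17283167,  0.14910361,
       61.15114853, -4.07945369]), 'qvel': array([-0.02057598, -0.0608257 ,  0.02618868,  0.00425051, -0.00425837,
       -0.07803187,  0.01567594]), 'effort': array([-4.51575825e-04, -5.83398092e+01,  1.04865700e+00, -2.59097242e+01,
        1.23920938e-02,  9.44124302e-03, -7.87308863e-06]), 'tcp_pos': array([ 6.49347568e-01, -1.48703951e-05,  2.27800974e-01]), 'ee_rot': array([ -85.79404263,   89.89906846, -175.78936513]), 'ft_force': array([ 0.35432745, -0.34997978,  0.16568978]), 'ft_torque': array([-0.01407442,  0.0601112 , -0.019394  ]), 'opening': 0.9995690827690364}
scene {'K': array([[396.04401483,   0.        , 285.85706571],
       [  0.        , 396.04401483, 215.61078326],
       [  0.        ,   0.        ,   1.        ]]), 'T': array([[-0.50318725, -0.71987146,  0.47810843,  0.91826552],
       [ 0.8641468 , -0.423803  ,  0.27136934,  0.28279622],
       [ 0.00727274,  0.54970546,  0.83532689,  0.78261028],
       [ 0.        ,  0.        ,  0.        ,  1.      
[... 241 characters left out ...]
     [-0.63733492, -0.44758069,  0.62727643,  0.85100317],
       [ 0.02303883,  0.80259267,  0.59608239,  0.81528806],
       [ 0.        ,  0.        ,  0.        ,  1.        ]])}
wrist {'K': array([[291.76199609,   0.        , 278.61642374],
       [  0.        , 291.76199609, 210.48121258],
       [  0.        ,   0.        ,   1.        ]]), 'mount': array([[-1.74231226e-03,  2.94800948e-01, -9.55557097e-01,
        -1.45435864e-01],
       [ 9.99998221e-01,  1.20464430e-03, -1.45169649e-03,
        -1.36053195e-04],
       [ 7.23144905e-04, -9.55557926e-01, -2.94802523e-01,
        -7.50723116e-02],
       [ 0.00000000e+00,  0.00000000e+00,  0.00000000e+00,
         1.00000000e+00]])}
```

View pics/scene0.png

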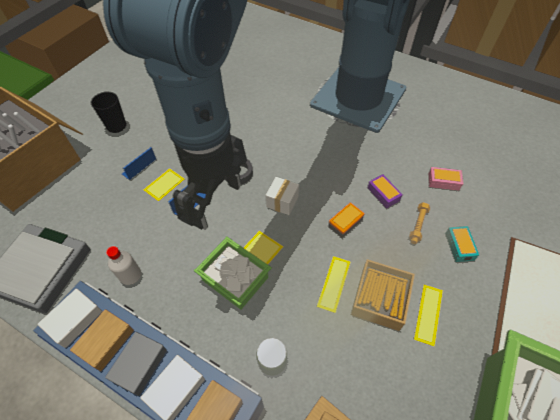

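View pics/side0.png

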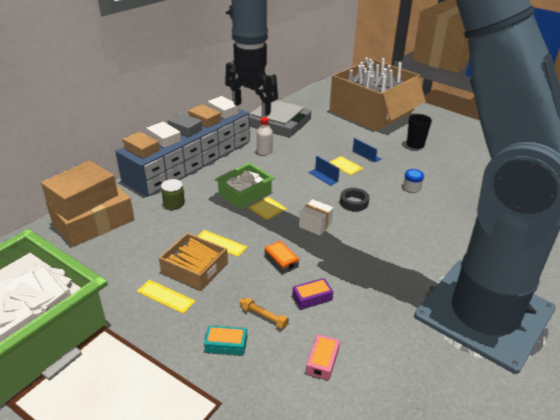

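View pics/wrist0.png

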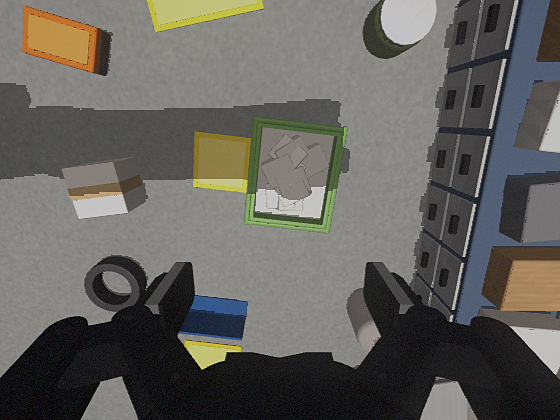

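```bash
cat > h.py <<'E'
import numpy as np, cv2
from scipy.optimize import minimize
from scipy.spatial.transform import Rotation as R
from rig import robot, viewer, nets
def tool_T():
    s=robot.get_state();T=np.eye(4);T[:3,:3]=R.from_euler('xyz',s['ee_rot'],degrees=True).as_matrix();T[:3,3]=s['tcp_pos'];return T
def cam(name,T=None):
    m=viewer.camera_model(name)
    return (m['K'],m['T']) if 'T' in m else (m['K'],(tool_T() if T is None else T)@m['mount'])
def proj(c,P):
    K,T=c;P=np.atleast_2d(P);q=(P-T[:3,3])@T[:3,:3];q=q*[1,-1,-1];u=q@K.T;return u[:,:2]/u[:,2:]
def ray(c,uv,z):
    K,T=c;uv=np.atleast_2d(uv);d=np.c_[uv,np.ones(len(uv))]@np.linalg.inv(K).T*[1,-1,-1]@T[:3,:3].T
    o=T[:3,3];return o+d*((z-o[2])/d[:,2])[:,None]
def box(l,w,h,z0):
    return np.array([[a*l/2,b*w/2,z0+c*h] for a in(-1,1) for b in(-1,1) for c in(0,1)])
def cyl(d,h,z0):
    t=np.linspace(0,2*np.pi,40,endpoint=False);return np.vstack([np.c_[d/2*np.cos(t),d/2*np.sin(t),0*t+z] for z in(z0,z0+h)])
def hexa(x0,x1):
    t=np.arange(6)*np.pi/3+np.pi/6;r=.012/np.cos(np.pi/6)
    return np.vstack([np.c_[0*t+x,r*np.cos(t+np.pi/2*0),.012+r*np.sin(t)] for x in(x0,x1)])
def bolt():
    t=np.linspace(0,2*np.pi,16,endpoint=False)
    sh=np.vstack([np.c_[0*t+x,.007*np.cos(t),.012+.007*np.sin(t)] for x in(-.036,.053)])
    return [hexa(-.0485,-.0355),hexa(.0355,.0485),sh]
def sil(c,parts,p,S=2):
    m=np.zeros((420*S,560*S),np.uint8);cs,sn=np.cos(p[2]),np.sin(p[2]);Rz=np.array([[cs,-sn,0],[sn,cs,0],[0,0,1]])
    for V in parts:
        W=V@Rz.T+[p[0],p[1],0];u=proj(c,W)
        hl=cv2.convexHull((((u+.5)*S-.5)*16).round().astype(np.int32))
        cv2.fillConvexPoly(m,hl,255,cv2.LINE_AA,4)
    return cv2.resize(m,(560,420),interpolation=cv2.INTER_AREA)/255.
def fit(obs,parts,p0,yaws):
    """obs: list of (cam,mask). returns best (x,y,yaw), iou"""
    best=None
    for y in yaws:
        def f(q):
            e=0
            for c,m in obs:
                s=sil(c,parts,[q[0]/100,q[1]/100,q[2]]);e+=1-np.minimum(s,m).sum()/np.maximum(s,m).sum()
            return e/len(obs)
        q0=[p0[0]*100,p0[1]*100,y]
        r=minimize(f,q0,method='Nelder-Mead',options=dict(initial_simplex=np.array([q0,np.add(q0,[1.,0,0]),np.add(q0,[0,1.,0]),np.add(q0,[0,0,.3])]),xatol=1e-3,fatol=1e-5,maxiter=200))
        if best is None or r.fun<best[1]: best=(r.x,r.fun)
    x=best[0];return np.array([x[0]/100,x[1]/100,np.degrees(x[2])]),1-best[1]
PARTS=dict(carton_mid=[box(.06,.06,.05,0)],tub_mid=[cyl(.052,.045,0)],bolt_mid=bolt(),case_mid=[box(.075,.045,.028,0)],
 crate_pad=[box(.07,.07,0,0)],left_pad=[box(.124,.04,0,0)],mid_pad=[box(.088,.056,0,0)],tape_mid=[cyl(.076,.024,0)],bottle_mid=[cyl(.048,.11,0)],tin_mid=[cyl(.056,.06,0)])
E
python3 - <<'E'
from h import *
import cv2
for n in ["scene","side"]:
    im=viewer.capture(n)[:,:,::-1].copy();c=cam(n)
    for l in ["carton_mid","tub_mid","bolt_mid","case_mid","tape_mid"]:
        for d in nets.masks_of(n,l):
            if d['score']<.3: continue
            m=d['mask'];ys,xs=np.nonzero(m);w=ray(c,[xs.mean(),ys.mean()],.015)[0]
            print(n,l,round(d['score'],2),[round(v) for v in d['rect']],w.round(3))
    hsv=cv2.cvtColor(im,cv2.COLOR_BGR2HSV)
    ym=cv2.inRange(hsv,(24,120,70),(34,255,255))
    k,lab,st,ce=cv2.connectedComponentsWithStats(ym)
    for i in range(1,k):
        if st[i,4]>80:print(n,'yellow',st[i],ray(c,ce[i],0)[0].round(3))
im=cv2.imread('pics/side0.png');cv2.imwrite('pics/side_crop.png',cv2.resize(im[120:400,130:460],None,fx=2.1,fy=2.1,interpolation=cv2.INTER_CUBIC))
E
```

```text
scene carton_mid 0.93 [264, 180, 297, 214] [ 0.434 -0.004  0.015]
scene bolt_mid 0.66 [408, 204, 429, 243] [0.342 0.307 0.015]
scene case_mid 0.81 [432, 165, 464, 192] [0.183 0.317 0.015]
scene case_mid 0.79 [447, 226, 480, 260] [0.346 0.407 0.015]
scene case_mid 0.74 [364, 175, 401, 214] [0.297 0.202 0.015]
scene case_mid 0.74 [407, 203, 426, 244] [0.341 0.307 0.015]
scene case_mid 0.62 [329, 201, 365, 238] [0.419 0.157 0.015]
scene tape_mid 0.48 [238, 162, 252, 185] [ 0.417 -0.117  0.015]
scene yellow [143 169  42  32 635] [ 0.544 -0.281  0.   ]
scene yellow [244 231  39  34 701] [0.57  0.027 0.   ]
scene yellow [317 256  33  57 635] [0.558 0.2   0.   ]
scene yellow [ 414  285   29   61 1169] [0.533 0.4   0.   ]
side carton_mid 0.8 [298, 200, 330, 235] [ 0.446 -0.009  0.015]
side tub_mid 0.91 [402, 169, 421, 190] [ 0.346 -0.32   0.015]
side tub_mid 0.3 [238, 298, 289, 331] [0.335 0.31  0.015]
side bolt_mid 0.87 [239, 299, 289, 330] [0.335 0.31  0.015]
side case_mid 0.81 [289, 276, 334, 309] [0.293 0.204 0.015]
side case_mid 0.76 [207, 326, 248, 355] [0.343 0.409 0.015]
side case_mid 0.74 [266, 241, 301, 272] [0.415 0.159 0.015]
side case_mid 0.6 [303, 333, 336, 380] [0.18  0.321 0.015]
side tape_mid 0.83 [341, 186, 370, 212] [ 0.416 -0.137  0.015]
side yellow [330 156  33  19 304] [ 0.538 -0.281  0.   ]
side yellow [249 197  37  23 453] [0.573 0.027 0.   ]
side yellow [198 230  49  26 465] [0.56  0.198 0.   ]
side yellow [137 280  58  33 847] [0.527 0.399 0.   ]
```

View pics/side_crop.png

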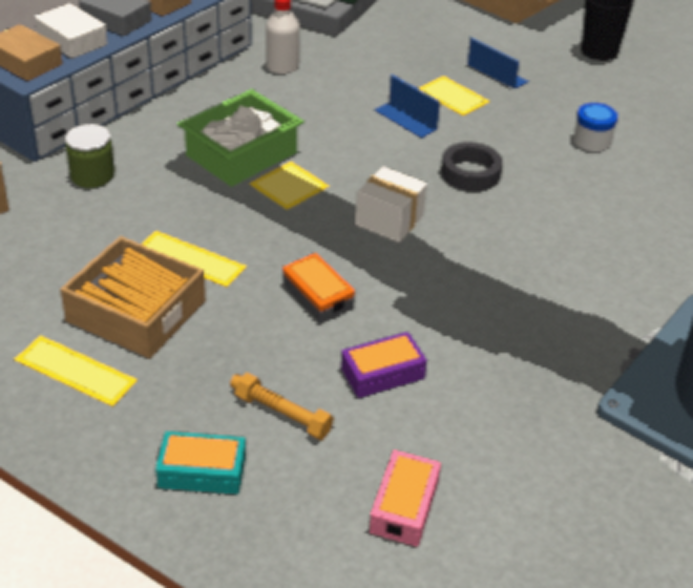

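```bash
cat > m.py <<'E'
from h import *
import sys
def pads(n,im):
    hsv=cv2.cvtColor(im,cv2.COLOR_RGB2HSV);ym=cv2.inRange(hsv,(23,95,60),(36,255,255));k,lab,st,ce=cv2.connectedComponentsWithStats(ym)
    return [(lab==i,ce[i],st[i]) for i in range(1,k) if st[i,4]>150]
E
python3 - <<'E'
from m import *
obs={}
guess=dict(crate_pad=(.57,.027),left_pad=(.53,.4),mid_pad=(.542,-.281),carton_mid=(.44,-.005),tub_mid=(.346,-.32),bolt_mid=(.337,.309),case_mid=(.417,.158),tape_mid=(.416,-.137))
for n in ["scene","side","wrist"]:
    T=tool_T();im=viewer.capture(n);c=cam(n,T)
    for m,ce,st in pads(n,im):
        w=ray(c,ce,0)[0]
        for l,g in guess.items():
            if 'pad' in l and np.hypot(*(w[:2]-g))<.04: obs.setdefault(l,[]).append((n,c,m.astype(float),st))
    for l,g in guess.items():
        if 'pad' in l: continue
        for d in nets.masks_of(n,l):
            m=d['mask'];ys,xs=np.nonzero(m);w=ray(c,[xs.mean(),ys.mean()],.02)[0]
            if d['score']>.4 and np.hypot(*(w[:2]-g))<.04:
                obs.setdefault(l,[]).append((n,c,m.astype(float),d['rect']));break
for l,o in obs.items():
    for sub in [[q] for q in o]+([o] if len(o)>1 else []):
        ys=[0,.5,1,1.6,2.2,2.8] if l in('bolt_mid','case_mid','left_pad','mid_pad') else [0,.5,1.]
        p,i=fit([(q[1],q[2]) for q in sub],PARTS[l],guess[l],ys)
        print(l,[q[0] for q in sub],p.round(4),round(i,3),[int(v) for v in sub[0][3][:4]])
E
```

```text
mid_pad ['scene'] [  0.5427  -0.2809 172.2211] 0.959 [143, 168, 42, 33]
mid_pad ['side'] [  0.5398  -0.2811 170.4798] 0.913 [330, 156, 33, 19]
mid_pad ['wrist'] [  0.543   -0.2826 171.6838] 0.562 [184, 340, 57, 30]
mid_pad ['scene', 'side', 'wrist'] [  0.5418  -0.281  171.7617] 0.8 [143, 168, 42, 33]
crate_pad ['scene'] [ 0.5636  0.0269 -6.9341] 0.81 [243, 231, 41, 34]
crate_pad ['side'] [5.73400e-01 2.64000e-02 8.33054e+01] 0.949 [249, 197, 38, 23]
crate_pad ['wrist'] [5.76200e-01 2.37000e-02 8.32436e+01] 0.888 [192, 131, 59, 62]
crate_pad ['scene', 'side', 'wrist'] [ 0.5747  0.025  -6.7369] 0.851 [243, 231, 41, 34]
left_pad ['scene'] [ 0.5295  0.3994 10.6721] 0.965 [414, 284, 29, 62]
left_pad ['side'] [  0.529    0.3992 190.6273] 0.962 [137, 280, 58, 34]
left_pad ['scene', 'side'] [  0.5291   0.3993 190.66  ] 0.963 [414, 284, 29, 62]
carton_mid ['scene'] [ 4.397000e-01 -1.000000e-03  1.015417e+02] 0.884 [263, 179, 294, 214]
carton_mid ['side'] [4.38900e-01 2.10000e-03 1.39008e+01] 0.911 [298, 199, 333, 233]
carton_mid ['wrist'] [ 4.4030e-01 -1.3000e-03  8.2324e+00] 0.965 [62, 157, 
[... 242 characters left out ...]
289, 327]
bolt_mid ['scene', 'side'] [0.3355 0.3072 7.5074] 0.825 [410, 203, 425, 244]
case_mid ['scene'] [  0.4173   0.1569 -12.6394] 0.907 [329, 200, 365, 239]
case_mid ['side'] [  0.4167   0.1588 -19.1859] 0.909 [267, 242, 299, 272]
case_mid ['wrist'] [  0.4194   0.1563 -15.3929] 0.947 [21, 5, 111, 76]
case_mid ['scene', 'side', 'wrist'] [  0.4173   0.157  -15.3888] 0.914 [329, 200, 365, 239]
tape_mid ['scene'] [ 0.4088 -0.1326 31.1968] 0.226 [240, 161, 253, 183]
tape_mid ['side'] [ 0.4193 -0.1412 35.2654] 0.87 [339, 186, 368, 209]
tape_mid ['wrist'] [ 0.4211 -0.1436 74.5782] 0.786 [83, 252, 148, 309]
tape_mid ['scene', 'side', 'wrist'] [ 0.4208 -0.1428 62.3426] 0.625 [240, 161, 253, 183]
```

```bash
cat > plan.py <<'E'
from h import *
import sys
# usage: plan.py x y z phi  -> shift/turn from current measured pose to tool down with jaw axis (tool y) at phi deg
def plan(x,y,z,phi):
    T=tool_T();a=np.radians(phi);X=np.array([0,0,-1.]);Y=np.array([np.cos(a),np.sin(a),0]);Z=np.cross(X,Y)
    Rt=np.c_[X,Y,Z];d=T[:3,:3].T@(np.array([x,y,z])-T[:3,3])*1000
    r=R.from_matrix(T[:3,:3].T@Rt).as_rotvec(degrees=True)
    return d,r
if __name__=="__main__":
    x,y,z,phi=map(float,sys.argv[1:5]);d,r=plan(x,y,z,phi)
    s=robot.get_state();T=tool_T()
    print('t',round(s['t'],2),'tcp',s['tcp_pos'].round(4),'phi',round(np.degrees(np.arctan2(T[1,1],T[0,1])),1),'tilt',np.degrees(np.arccos(-T[2,0])).round(2),'open',round(s['opening'],3),'j7',s['joint_positions'][6].round(0),'F',s['ft_force'].round(1))
    print('shift',d.round(1),'turn',r.round(1))
E
python3 plan.py 0.44 -0.001 0.15 -80.5
```

```text
t 1.65 tcp [ 0.65   -0.      0.2287] phi -0.0 tilt 0.0 open 1.005 j7 -4.0 F [ 0.3 -0.4 -0.4]
shift [  78.7 -210.     1. ] turn [80.5  0.   0. ]
```

```bash
python3 -m jog '[79,-210,1,80,0,0,0, 79,-210,1,80,0,0,0, 79,-210,1,80,0,0,0, 79,-210,1,80,0,0,0, 79,-210,1,80,0,0,0]'; python3 plan.py 0.44 -0.001 0.15 -81
```

```text
t: 2.28
tcp_pos: [0.4362, -0.0012, 0.1488]
ee_rot: [-35.5, 89.8, -179.6]
ft_force: [1.0, -0.3, 0.9]
opening: 0.997
t 2.27 tcp [ 0.4362 -0.0012  0.1488] phi -54.1 tilt 0.23 open 0.997 j7 -55.0 F [ 1.  -0.3  0.9]
shift [-1.3  2.  -3.2] turn [26.9  0.2  0.1]
```

```bash
python3 -m jog '[-1,2,-3,27,0,0,0, -1,2,-3,27,0,0,0, -1,2,-3,27,0,0,0, -1,2,-3,27,0,0,0]'; python3 - <<'E'
from m import *
T=tool_T();im=viewer.capture("wrist");c=cam("wrist",T);cv2.imwrite("pics/w1.png",im[:,:,::-1])
d=nets.masks_of("wrist","carton_mid")
for q in d[:2]: print(q['score'],q['rect'])
if d: print(fit([(c,d[0]['mask'].astype(float))],PARTS['carton_mid'],(.44,0),[0,.15,.3]))
E
python3 plan.py 0.44 -0.001 0.028 -81
```

```text
t: 2.78
tcp_pos: [0.4401, -0.0009, 0.1499]
ee_rot: [-7.8, 89.8, -178.8]
ft_force: [0.1, 0.3, -0.0]
opening: 1.0
0.95 [245.0, 167.5, 315.3, 242.7]
(array([ 4.40369138e-01, -1.29727712e-03,  7.55108863e+00]), np.float64(0.9720185494240923))
t 2.88 tcp [ 0.44   -0.001   0.1499] phi -80.9 tilt 0.22 open 1.0 j7 -79.0 F [ 0.3  0.3 -0.9]
shift [ 1.219e+02  1.000e-01 -5.000e-01] turn [0.1 0.2 0. ]
```

View pics/w1.png

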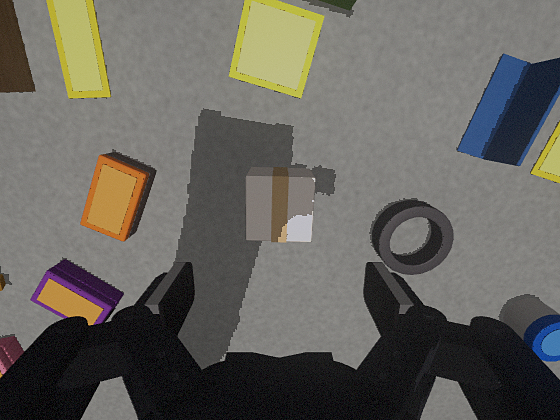

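```bash
python3 - <<'E'
from m import *
T=tool_T();im=viewer.capture("wrist");c=cam("wrist",T)
for m,ce,st in pads("wrist",im):
    w=ray(c,ce,0)[0]; print(w.round(3),st)
    if abs(w[1]-.025)<.03: print(fit([(c,m.astype(float))],PARTS['crate_pad'],w,[-.1,.1]))
for d in nets.masks_of("wrist","case_mid"):
    if d['rect'][0]>70 and d['rect'][2]<170: print(d['rect'],fit([(c,d['mask'].astype(float))],PARTS['case_mid'],(.418,.157),[-.25]))
E
python3 -m jog '[50,0,0,0,0,0,0, 90,0,0,0,0,0,0, 120,0,0,0,0,0,0, 121,0,0,0,0,0,0]'; python3 plan.py 0.4404 -0.0013 0.028 -81
```

```text
[0.548 0.198 0.   ] [  46    0   65   98 4428]
[0.577 0.023 0.   ] [ 229    0   96   98 2078]
(array([ 0.57654566,  0.02402374, -6.63475241]), np.float64(0.3028858382616484))
[ 0.52  -0.264  0.   ] [530 122  30  61 935]
[79.1, 152.3, 159.0, 238.2] (array([  0.41760648,   0.15628889, -17.48623533]), np.float64(0.9280129756373965))
t: 3.48
tcp_pos: [0.4378, -0.0012, 0.0274]
ee_rot: [-8.1, 89.5, -179.0]
ft_force: [-1.3, -0.7, 1.3]
opening: 1.0
t 3.48 tcp [ 0.4378 -0.0012  0.0274] phi -81.0 tilt 0.46 open 1.0 j7 -73.0 F [-1.3 -0.7  1.3]
shift [-0.6  0.5 -2.5] turn [0.  0.5 0.1]
```

```bash
python3 -m jog '[0,0,-2.5,0,0,0,0, 0,0,-2.5,0,0,0,255, 0,0,-2.5,0,0,0,255, 0,0,-2.5,0,0,0,255, 0,0,-2.5,0,0,0,255]'; python3 plan.py 0.4404 -0.0013 0.028 -81
```

```text
t: 4.1
tcp_pos: [0.4413, -0.0007, 0.0288]
ee_rot: [-13.5, 89.7, 175.5]
ft_force: [-1.1, -0.4, 9.4]
opening: 0.687
t 4.1 tcp [ 0.4413 -0.0007  0.0288] phi -81.0 tilt 0.32 open 0.687 j7 -73.0 F [-1.1 -0.4  9.4]
shift [0.8 0.4 1. ] turn [0.  0.3 0.1]
```

```bash
python3 -m jog '[-20,0,0,0,0,0,255, -50,0,0,0,0,0,255, -50,0,0,0,0,0,255]'; python3 plan.py 0.575 0.0245 0.08 -96.7
```

```text
t: 4.47
tcp_pos: [0.4434, -0.0005, 0.0808]
ee_rot: [-63.3, 89.9, 125.8]
ft_force: [-0.1, 0.3, -1.3]
opening: 0.684
t 4.47 tcp [ 0.4434 -0.0005  0.0808] phi -81.0 tilt 0.08 open 0.684 j7 -75.0 F [-0.1  0.3 -1.3]
shift [   0.7   -4.  -133.9] turn [15.7  0.   0.1]
```

```bash
python3 -m jog '[1,-2,-55,8,0,0,255, 1,-4,-105,15.7,0,0,255, 1,-4,-134,15.7,0,0,255, 1,-4,-134,15.7,0,0,255]'; python3 - <<'E'
from m import *
for n in("side","wrist"):
    T=tool_T();im=viewer.capture(n);c=cam(n,T);cv2.imwrite(f"pics/{n}2.png",im[:,:,::-1])
    o=[]
    for m,ce,st in pads(n,im):
        w=ray(c,ce,0)[0]
        if abs(w[1]-.025)<.04 : print(n,'pad',st,w)
E
python3 plan.py 0.575 0.0245 0.03 -96.7
```

```text
t: 4.97
tcp_pos: [0.5767, 0.0252, 0.0789]
ee_rot: [-97.1, 89.9, 76.3]
ft_force: [-0.8, -0.4, -0.6]
opening: 0.685
side pad [249 199  38  21 455] [0.57096295 0.0287482  0.        ]
wrist pad [ 234  181   91   21 1625] [0.59742428 0.02190435 0.        ]
t 5.08 tcp [0.5738 0.0243 0.0788] phi -96.7 tilt 0.18 open 0.683 j7 -89.0 F [-0.9 -0.2 -1.5]
shift [48.8 -0.3 -1.3] turn [0.  0.2 0. ]
```

View pics/wrist2.png

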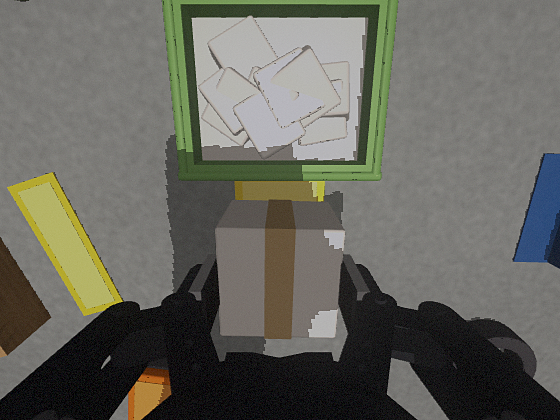

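View pics/side2.png

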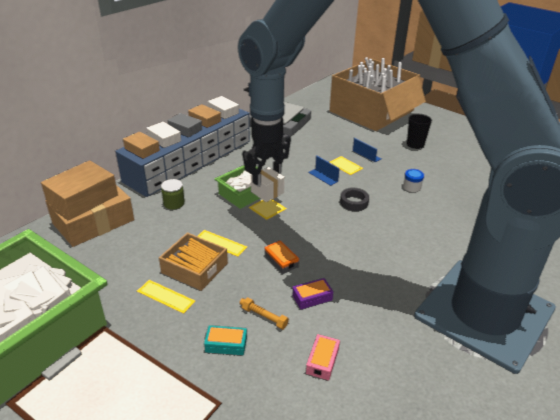

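```bash
python3 -m jog '[25,0,-1.5,0,0,0,255, 47,0,-1.5,0,0,0,255, 49,0,-1.5,0,0,0,255, 49,0,-1.5,0,0,0,255]'; python3 - <<'E'
from m import *
T=tool_T();im=viewer.capture("wrist");cv2.imwrite(f"pics/w3.png",im[:,:,::-1])
E
python3 plan.py 0.576 0.0245 0.029 -96.7
```

```text
t: 5.58
tcp_pos: [0.5744, 0.0238, 0.03]
ee_rot: [-5.1, 89.8, 168.2]
ft_force: [0.1, -0.0, -0.7]
opening: 0.685
t 5.62 tcp [0.5749 0.024  0.0303] phi -96.7 tilt 0.18 open 0.681 j7 -88.0 F [ 0.8 -0.2 -1.4]
shift [ 1.3 -0.6 -1.1] turn [0.  0.2 0. ]
```

View pics/w3.png

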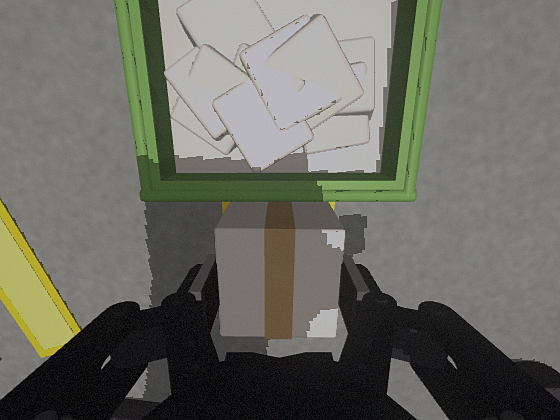

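```bash
python3 -m jog '[2,-0.5,-1,0,0.2,0,255, 2,-0.5,-1,0,0.2,0,255, 2,-0.5,-1,0,0,0,0, 2,-0.5,-1,0,0,0,0, 2,-0.5,-1,0,0,0,0]'; python3 plan.py 0.576 0.0245 0.2 -96.7
```

```text
t: 6.25
tcp_pos: [0.576, 0.0244, 0.0283]
ee_rot: [-11.2, 89.8, 162.2]
ft_force: [0.4, 0.1, 0.3]
opening: 0.999
t 6.25 tcp [0.576  0.0244 0.0283] phi -96.7 tilt 0.17 open 0.999 j7 -88.0 F [0.4 0.1 0.3]
shift [-171.7   -0.3    0.5] turn [0.  0.2 0. ]
```

Up, then check from above.

```bash
python3 -m jog '[-30,0,0,0,0,0,0, -90,0,0,0,0,0,0, -130,0,30,0,0,0,0, -130,0,60,0,0,0,0, -130,0,60,0,0,0,0]'; python3 - <<'E'
from m import *
for n in("wrist","side"):
    T=tool_T();im=viewer.capture(n);c=cam(n,T);cv2.imwrite(f"pics/{n}4.png",im[:,:,::-1])
    for d in nets.masks_of(n,"carton_mid")[:3]:
        print(n,d['score'],d['rect'])
        if d['score']>.5: print(fit([(c,d['mask'].astype(float))],PARTS['carton_mid'],(.575,.024),[-.1]))
    if n=='wrist':print(proj(c,np.array([[a,b,0] for a in(-.035,.035) for b in (-.035,.035)])@R.from_euler('z',-6.7,degrees=True).as_matrix().T+[.5755,.0245,0]).round())
E
python3 plan.py 0.346 -0.32 0.16 -96.7
```

```text
t: 6.88
tcp_pos: [0.5149, 0.0316, 0.1589]
ee_rot: [-18.3, 89.8, 155.1]
ft_force: [-0.0, -0.1, 0.1]
opening: 0.997
wrist 0.76 [247.0, 99.3, 316.2, 171.8]
(array([ 0.57551101,  0.02444018, -6.82675623]), np.float64(0.9707196661837285))
[[312. 170.]
 [245. 170.]
 [315.  98.]
 [243.  98.]]
side 0.93 [248.1, 182.6, 284.5, 221.1]
(array([ 0.57330197,  0.02668888, -6.35710488]), np.float64(0.9534059321191265))
t 7.08 tcp [0.5175 0.0311 0.1584] phi -96.7 tilt 0.14 open 0.996 j7 -94.0 F [-0.   0.5 -0.1]
shift [ -1.4 368.7 129.5] turn [0.  0.1 0. ]
```

View pics/wrist4.png

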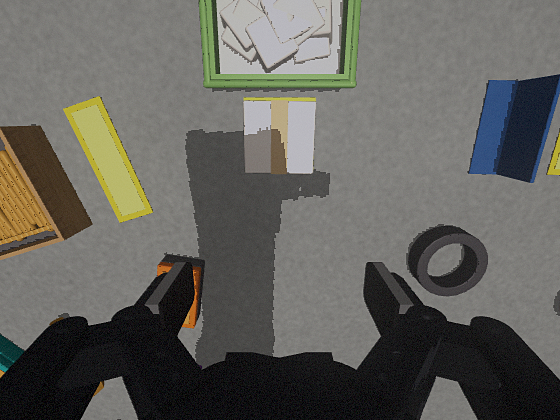

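```bash
python3 -m jog '[-1,60,21,0,0,0,0, -1,120,42,0,0,0,0, -1,180,63,0,0,0,0, -1,240,84,0,0,0,0, -1,300,105,0,0,0,0]'; python3 plan.py 0.346 -0.32 0.16 -96.7
```

```text
t: 7.7
tcp_pos: [0.3802, -0.2524, 0.1595]
ee_rot: [12.4, 89.9, -174.3]
ft_force: [1.0, -1.0, -0.1]
opening: 1.002
t 7.7 tcp [ 0.3802 -0.2524  0.1595] phi -96.7 tilt 0.12 open 1.002 j7 -56.0 F [ 1.  -1.  -0.1]
shift [-0.4 71.1 26.1] turn [ 0.   0.1 -0. ]
```

```bash
python3 -m jog '[0,50,18,0,0,0,0, 0,71,26,0,0,0,0, 0,71,26,0,0,0,0]'; python3 - <<'E'
from m import *
obs=[]
for n in("wrist","side"):
    T=tool_T();im=viewer.capture(n);c=cam(n,T);cv2.imwrite(f"pics/{n}5.png",im[:,:,::-1])
    for d in nets.masks_of(n,"tub_mid")[:2]:
        print(n,d['score'],d['rect'])
        if d['score']>.5:print(fit([(c,d['mask'].astype(float))],PARTS['tub_mid'],(.346,-.32),[0]))
E
python3 plan.py 0.346 -0.32 0.028 -96.7
```

```text
t: 8.07
tcp_pos: [0.3453, -0.3221, 0.1595]
ee_rot: [34.7, 89.8, -152.3]
ft_force: [-0.3, 1.1, -0.7]
opening: 1.0
wrist 0.78 [239.2, 174.2, 294.0, 235.5]
(array([ 0.34198151, -0.31124165,  9.95005634]), np.float64(0.9164203696154369))
wrist 0.42 [38.8, 98.3, 133.0, 183.6]
side 0.86 [401.0, 168.8, 425.1, 190.4]
(array([ 0.34159907, -0.31190875, 17.96980041]), np.float64(0.8388379628827393))
t 8.28 tcp [ 0.347  -0.3188  0.1594] phi -96.6 tilt 0.13 open 1.006 j7 -46.0 F [ 0.2  0.6 -0.9]
shift [131.4   1.3   0.5] turn [0.1 0.1 0. ]
```

View pics/wrist5.png

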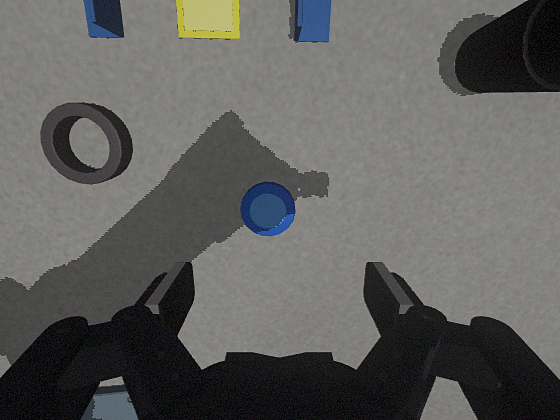

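```bash
python3 - <<'E'
from m import *
T=tool_T();im=viewer.capture("wrist");c=cam("wrist",T)
hsv=cv2.cvtColor(im,cv2.COLOR_RGB2HSV);m=cv2.inRange(hsv,(100,120,40),(125,255,255));m[:150]=0;m[250:]=0
ys,xs=np.nonzero(m);ce,r=cv2.minEnclosingCircle(np.c_[xs,ys].astype(np.float32));print(ce,r,ray(c,ce,.045),[xs.min(),xs.max(),ys.min(),ys.max()])
E
python3 plan.py 0.3417 -0.3115 0.028 -96.7
```

```text
(271.4440002441406, 209.89044189453125) 27.458518981933594 [[ 0.34354045 -0.31172139  0.045     ]] [np.int64(244), np.int64(298), np.int64(183), np.int64(236)]
t 8.32 tcp [ 0.347  -0.3187  0.1594] phi -96.6 tilt 0.12 open 0.999 j7 -46.0 F [ 1.4  0.  -0.3]
shift [131.4  -6.6   5.8] turn [0.1 0.1 0. ]
```

```bash
python3 -m jog '[40,-6.5,4.5,0,0,0,0, 90,-6.5,4.5,0,0,0,0, 129,-6.5,4.5,0,0,0,0, 131,-6.5,4.5,0,0,0,0, 131,-6.5,4.5,0,0,0,0]'; python3 plan.py 0.343 -0.3117 0.028 -96.7;python3 -m jog '[0,0,0,0,0,0,0, 0,0,0,0,0,0,255, 0,0,0,0,0,0,255, 0,0,0,0,0,0,255, 0,0,0,0,0,0,255]'; python3 plan.py 0.343 -0.3117 0.028 -96.7
```

```text
t: 8.95
tcp_pos: [0.3437, -0.3119, 0.0294]
ee_rot: [16.1, 89.9, -170.5]
ft_force: [-0.2, -0.7, 0.4]
opening: 1.0
t 8.95 tcp [ 0.3437 -0.3119  0.0294] phi -96.5 tilt 0.07 open 1.0 j7 -37.0 F [-0.2 -0.7  0.4]
shift [ 1.4 -0.1  0.7] turn [ 0.2  0.1 -0. ]
t: 9.57
tcp_pos: [0.3442, -0.3121, 0.0305]
ee_rot: [121.5, 90.0, -65.0]
ft_force: [-2.0, 2.2, 15.7]
opening: 0.581
t 9.57 tcp [ 0.3442 -0.3121  0.0305] phi -96.5 tilt 0.01 open 0.581 j7 -37.0 F [-2.   2.2 15.7]
shift [ 2.5 -0.3  1.2] turn [ 0.2 -0.  -0. ]
```

```bash
python3 -m jog '[-30,0,0,0,0,0,255, -80,0,0,0,0,0,255, -110,0,0,0,0,0,255, -110,0,0,0,0,0,255]'; python3 plan.py 0.5762 0.0244 0.14 -96.7
```

```text
t: 10.07
tcp_pos: [0.3454, -0.3129, 0.1424]
ee_rot: [157.0, 89.7, -29.6]
ft_force: [-0.0, 1.7, -2.0]
opening: 0.576
t 10.07 tcp [ 0.3454 -0.3129  0.1424] phi -96.5 tilt 0.27 open 0.576 j7 -44.0 F [-0.   1.7 -2. ]
shift [   2.5 -361.4 -191. ] turn [ 0.2 -0.2 -0.1]
```

```bash
python3 -m jog '[2,-50,-27,0,0,0,255, 2,-100,-53,0,0,0,255, 2,-150,-79,0,0,0,255, 2,-200,-106,0,0,0,255, 2,-250,-132,0,0,0,255]';  python3 plan.py 0.5762 0.0244 0.14 -96.7
```

```text
t: 10.7
tcp_pos: [0.505, -0.0777, 0.1392]
ee_rot: [142.0, 89.8, -44.5]
ft_force: [1.0, -0.8, -0.7]
opening: 0.574
t 10.7 tcp [ 0.505  -0.0777  0.1392] phi -96.5 tilt 0.18 open 0.574 j7 -78.0 F [ 1.  -0.8 -0.7]
shift [  -0.9 -109.6  -59.2] turn [ 0.2 -0.1 -0.1]
```

```bash
python3 -m jog '[-1,-50,-27,0,0,0,255, -1,-90,-48,0,0,0,255, -1,-109.5,-59,0,0,0,255, -1,-109.5,-59,0,0,0,255, -1,-109.5,-59,0,0,0,255]';  python3 - <<'E'
from m import *
for n in("wrist","side"):
    T=tool_T();im=viewer.capture(n);c=cam(n,T);cv2.imwrite(f"pics/{n}6.png",im[:,:,::-1])
E
python3 plan.py 0.5762 0.0244 0.082 -96.7
```

```text
t: 11.32
tcp_pos: [0.5748, 0.0219, 0.1396]
ee_rot: [105.6, 89.8, -81.1]
ft_force: [-0.6, 0.5, -0.2]
opening: 0.579
t 11.43 tcp [0.575  0.0221 0.14  ] phi -96.7 tilt 0.19 open 0.572 j7 -89.0 F [-1.1 -0.8 -1. ]
shift [58.  -2.6 -0.8] turn [ 0.  -0.1 -0.2]
```

View pics/wrist6.png

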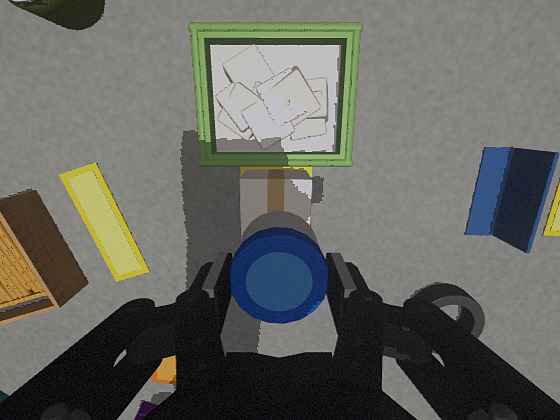

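View pics/side6.png

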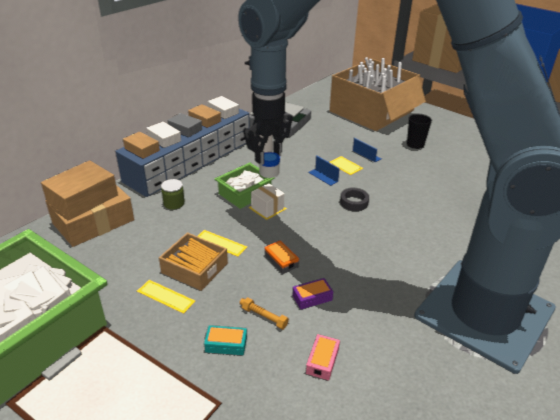

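```bash
python3 - <<'E'
from m import *
T=tool_T();im=viewer.capture("wrist");c=cam("wrist",T)
hsv=cv2.cvtColor(im,cv2.COLOR_RGB2HSV);m=cv2.inRange(hsv,(100,120,40),(125,255,255));m[:,:200]=0;m[:,360:]=0
k,lab,st,cc=cv2.connectedComponentsWithStats(m);i=1+st[1:,4].argmax();ys,xs=np.nonzero(lab==i);print(st[i])
ce,r=cv2.minEnclosingCircle(np.c_[xs,ys].astype(np.float32))
p=ray(c,ce,.152);print(ce,r,p,np.linalg.inv(T)@np.r_[p[0],1])
# expected lid radius in px
print(proj(c,cyl(.052,.045,T[2,3]-.0305)[40:]+[T[0,3]-.0007,T[1,3],0]).round(0)[[0,10,20,30]])
E
python3 -m jog '[30,-2.5,-1,0,0,0,255, 50,-2.5,-1,0,0,0,255, 58,-2.5,-1,0,0,0,255, 58,-2.5,-1,0,0,0,255]';python3 plan.py 0.5762 0.0244 0.0805 -96.7
```

```text
[ 230  227   98   97 7528]
(278.2992248535156, 276.4176940917969) 50.12187194824219 [[0.57378985 0.02240126 0.152     ]] [-1.20063516e-02 -8.79957243e-05  1.24955735e-03  1.00000000e+00]
[[272. 230.]
 [228. 283.]
 [284. 321.]
 [330. 272.]]
t: 11.98
tcp_pos: [0.5767, 0.0243, 0.0821]
ee_rot: [124.6, 89.8, -62.1]
ft_force: [-0.7, -0.2, -1.4]
opening: 0.576
t 11.97 tcp [0.5767 0.0243 0.0821] phi -96.7 tilt 0.19 open 0.576 j7 -87.0 F [-0.7 -0.2 -1.4]
shift [ 1.6 -0.1  0.5] turn [ 0.  -0.1 -0.2]
```

```bash
python3 -m jog '[2,0,0,0,0,0,255, 2,0,0,0,0,0,255]';python3 plan.py 0.5762 0.0244 0.0805 -96.7;
```

```text
t: 12.22
tcp_pos: [0.5774, 0.0242, 0.0807]
ee_rot: [144.0, 89.8, -42.7]
ft_force: [0.1, -0.5, 1.6]
opening: 0.574
t 12.22 tcp [0.5774 0.0242 0.0807] phi -96.7 tilt 0.23 open 0.574 j7 -87.0 F [ 0.1 -0.5  1.6]
shift [ 0.2 -0.1  1.2] turn [-0.  -0.2 -0.1]
```

```bash
python3 - <<'E'
from m import *
for n in("side","scene"):
    im=viewer.capture(n);c=cam(n);u=proj(c,[.5755,.0244,.05])[0].astype(int);cr=im[u[1]-50:u[1]+50,u[0]-65:u[0]+65,::-1];cv2.imwrite(f"pics/{n}7.png",cv2.resize(cr,None,fx=5,fy=5,interpolation=cv2.INTER_CUBIC))
E
```

```text
(no output)
```

View pics/side7.png

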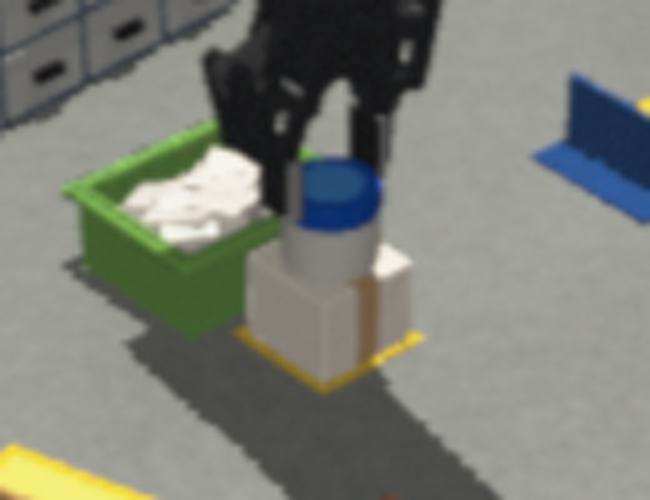

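```bash
python3 -m jog '[0,0,0,0,0,0,0, 0,0,0,0,0,0,0, 0,0,0,0,0,0,0, 0,0,0,0,0,0,0]'; python3 -m jog '[-30,0,0,0,0,0,0, -80,0,0,0,0,0,0, -80,0,40,0,0,0,0, -80,0,60,0,0,0,0]'; python3 - <<'E'
from m import *
P=dict(PARTS)
for n in("wrist","side"):
    T=tool_T();im=viewer.capture(n);c=cam(n,T);cv2.imwrite(f"pics/{n}8.png",im[:,:,::-1])
    for l,g in(("tub_mid",[cyl(.052,.045,.05)]),):
        for d in nets.masks_of(n,l)[:1]:
            print(n,l,d['score'],d['rect'],fit([(c,d['mask'].astype(float))],g,(.575,.024),[-.1]))
E
python3 plan.py 0.336 0.3075 0.16 -82
```

```text
t: 12.82
tcp_pos: [0.5773, 0.0242, 0.0806]
ee_rot: [141.1, 89.8, -45.6]
ft_force: [0.1, -0.5, -0.4]
opening: 1.001
t: 13.32
tcp_pos: [0.516, 0.0317, 0.1608]
ee_rot: [145.6, 89.8, -41.1]
ft_force: [0.6, 0.9, -0.1]
opening: 1.001
wrist tub_mid 0.75 [239.1, 108.3, 317.7, 182.3] (array([0.57431048, 0.02420368, 8.4875404 ]), np.float64(0.9441894361197433))
side tub_mid 0.89 [254.6, 172.1, 277.3, 195.9] (array([ 0.57478057,  0.02476731, -3.20464338]), np.float64(0.8505560962562873))
t 13.53 tcp [0.518  0.0316 0.1607] phi -96.7 tilt 0.26 open 1.0 j7 -92.0 F [ 0.4 -0.3 -0.5]
shift [  -0.7 -252.9  212.9] turn [-14.7  -0.2  -0.2]
```

View pics/wrist8.png

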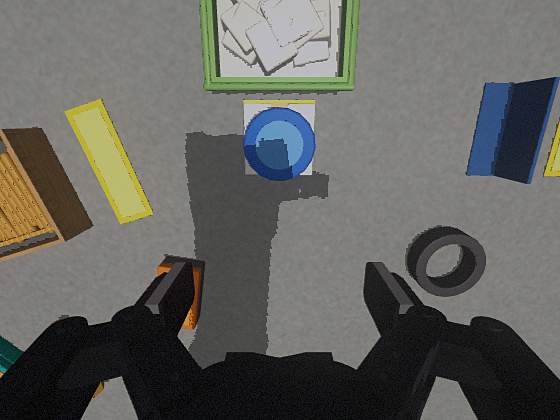

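```bash
python3 -m jog '[-1,-45,38,-10,0,0,115, -1,-90,76,-14.7,0,0,115, -1,-135,114,-14.7,0,0,115, -1,-180,152,-14.7,0,0,115, -1,-220,186,-14.7,0,0,115]'; python3 plan.py 0.336 0.3075 0.16 -82
```

```text
t: 14.15
tcp_pos: [0.3588, 0.2741, 0.1607]
ee_rot: [152.5, 89.7, -19.4]
ft_force: [0.5, 0.0, -0.5]
opening: 0.547
t 14.15 tcp [0.3588 0.2741 0.1607] phi -82.0 tilt 0.3 open 0.547 j7 -118.0 F [ 0.5  0.  -0.5]
shift [  0.5 -36.3  17.9] turn [ 0.  -0.3 -0.1]
```

```bash
python3 -m jog '[0,-36,18,0,0,0,115, 0,-36,18,0,0,0,115, 0,-36,18,0,0,0,115]'; python3 - <<'E'
from m import *
n="wrist"
T=tool_T();im=viewer.capture(n);c=cam(n,T);cv2.imwrite(f"pics/{n}9.png",im[:,:,::-1])
for d in nets.masks_of(n,"bolt_mid")[:2]:
    print(d['score'],d['rect'],fit([(c,d['mask'].astype(float))],PARTS['bolt_mid'],(.336,.3075),[.13,3.27]))
hsv=cv2.cvtColor(im,cv2.COLOR_RGB2HSV);m=cv2.inRange(hsv,(10,90,50),(24,255,255))
m[:120]=0;m[300:]=0;m[:,:220]=0;m[:,350:]=0
print(fit([(c,(m>0).astype(float))],PARTS['bolt_mid'],(.336,.3075),[.13,3.27]))
E
python3 plan.py 0.336 0.3075 0.16 -82
```

```text
t: 14.52
tcp_pos: [0.337, 0.307, 0.1605]
ee_rot: [151.3, 89.7, -20.7]
ft_force: [-0.2, -0.5, 0.2]
opening: 0.543
0.55 [263.4, 142.7, 291.7, 249.1] (array([0.33515797, 0.30567433, 6.56397236]), np.float64(0.8768470646432732))
(array([0.33525115, 0.30549629, 6.97553866]), np.float64(0.8470794080722809))
t 14.62 tcp [0.3372 0.3062 0.1605] phi -82.1 tilt 0.33 open 0.548 j7 -123.0 F [ 0.3  0.7 -0.6]
shift [ 0.5 -1.4  1. ] turn [-0.1 -0.3 -0.2]
```

View pics/wrist9.png

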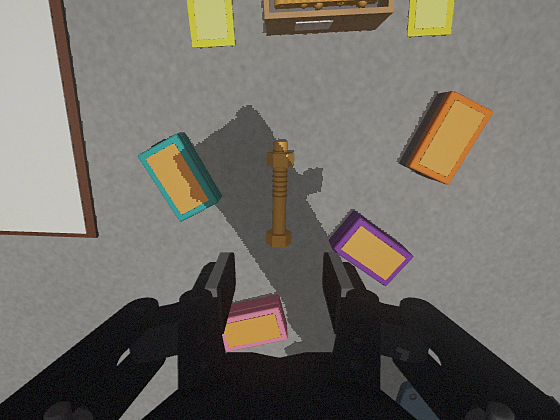

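```bash
python3 plan.py 0.3352 0.3056 0.027 -83.2; python3 -m jog '[40,0.5,2,1.1,0,0,115, 90,0.5,2,1.1,0,0,115, 125,0.5,2,1.1,0,0,115, 133,0.5,2,1.1,-0.3,0,115, 133,0.5,2,1.1,-0.3,0,115]'; python3 plan.py 0.3352 0.3056 0.027 -83.2
```

```text
t 14.62 tcp [0.3372 0.3062 0.1605] phi -82.1 tilt 0.33 open 0.548 j7 -123.0 F [ 0.3  0.7 -0.6]
shift [133.5  -0.    2.7] turn [ 1.1 -0.3 -0.2]
t: 15.25
tcp_pos: [0.3369, 0.3047, 0.0278]
ee_rot: [91.1, 89.8, -82.3]
ft_force: [-0.0, 0.9, 0.4]
opening: 0.552
t 15.25 tcp [0.3369 0.3047 0.0278] phi -83.3 tilt 0.17 open 0.552 j7 -117.0 F [-0.   0.9  0.4]
shift [ 0.8 -1.1  1.5] turn [-0.1 -0.  -0.2]
```

```bash
python3 -m jog '[1,-1,1.5,0,0,0,115, 1,-1,1.5,0,0,0,255, 1,-1,1.5,0,0,0,255, 1,-1,1.5,0,0,0,255, 1,-1,1.5,0,0,0,255]'; python3 plan.py 0.3352 0.3056 0.027 -83.2
```

```text
t: 15.88
tcp_pos: [0.3353, 0.3056, 0.0269]
ee_rot: [92.7, 89.8, -80.6]
ft_force: [0.6, 1.0, -0.1]
opening: 0.0
t 15.88 tcp [0.3353 0.3056 0.0269] phi -83.3 tilt 0.17 open 0.0 j7 -118.0 F [ 0.6  1.  -0.1]
shift [-0.1 -0.   0.1] turn [-0.1 -0.  -0.2]
```

```bash
python3 - <<'E'
from m import *
for n in("wrist","side"):
    im=viewer.capture(n)[:,:,::-1];cv2.imwrite(f"pics/{n}10.png",im if n=="wrist" else cv2.resize(im[260:360,200:330],None,fx=5,fy=5,interpolation=cv2.INTER_CUBIC))
E
```

```text
(no output)
```

View pics/wrist10.png

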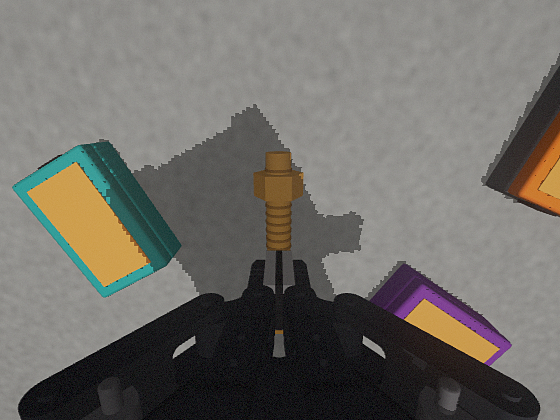

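View pics/side10.png

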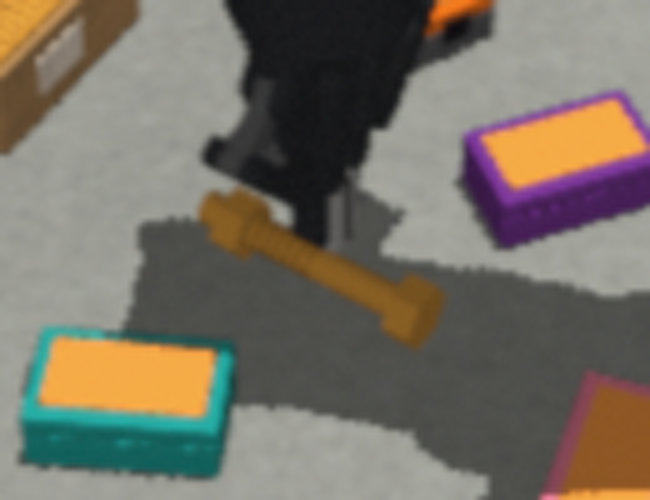

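```bash
python3 - <<'E'
from m import *
c=cam("side");w=cam("wrist")
for p in ([.3353,.3056,0.],[.3353,.3056,.005],[.3353,.3056,.019],[.3353,.3056,.026]): print(p,((proj(c,p)-[200,260])*5).round(),proj(w,p).round())
for n in("side","wrist","scene"):
    viewer.capture(n);d=nets.masks_of(n,"bolt_mid")
    for q in d[:2]: print(n,q['score'],q['rect'],fit([(cam(n),q['mask'].astype(float))],PARTS['bolt_mid'],(.336,.3075),[.13]))
E
```

```text
[0.3353, 0.3056, 0.0] [[322. 279.]] [[278. 244.]]
[0.3353, 0.3056, 0.005] [[322. 270.]] [[278. 247.]]
[0.3353, 0.3056, 0.019] [[322. 246.]] [[278. 257.]]
[0.3353, 0.3056, 0.026] [[322. 234.]] [[278. 262.]]
side 0.84 [237.0, 297.0, 286.5, 329.8] (array([0.33477125, 0.30786313, 6.84219386]), np.float64(0.8376237036157808))
wrist 0.65 [252.2, 151.9, 300.8, 333.7] (array([0.33582048, 0.30586284, 6.5812294 ]), np.float64(0.49439791795986465))
scene 0.71 [405.1, 219.6, 421.5, 242.0] (array([0.33890277, 0.3068282 , 6.60955569]), np.float64(0.5061749640637339))
```

```bash
python3 -m jog '[0,0,0,0,0,0,115, 0,0,0,0,0,0,115, 0,0,0,0,0,0,115, 3,0,0,0,0,0,115, 3,0,0,0,0,0,115]'; python3 - <<'E'
from m import *
for n in("side",):
    im=viewer.capture(n)[:,:,::-1];cv2.imwrite(f"pics/{n}11.png",im if n=="wrist" else cv2.resize(im[260:360,200:330],None,fx=5,fy=5,interpolation=cv2.INTER_CUBIC))
E
python3 plan.py 0.3352 0.3056 0.02 -83.2
```

```text
t: 16.9
tcp_pos: [0.3351, 0.3054, 0.0236]
ee_rot: [83.3, 89.8, -90.0]
ft_force: [0.3, 0.0, 0.3]
opening: 0.553
t 16.95 tcp [0.3351 0.3054 0.0236] phi -83.3 tilt 0.19 open 0.549 j7 -117.0 F [-0.3 -0.  -0. ]
shift [ 3.6 -0.2 -0.1] turn [-0.1  0.  -0.2]
```

View pics/side11.png

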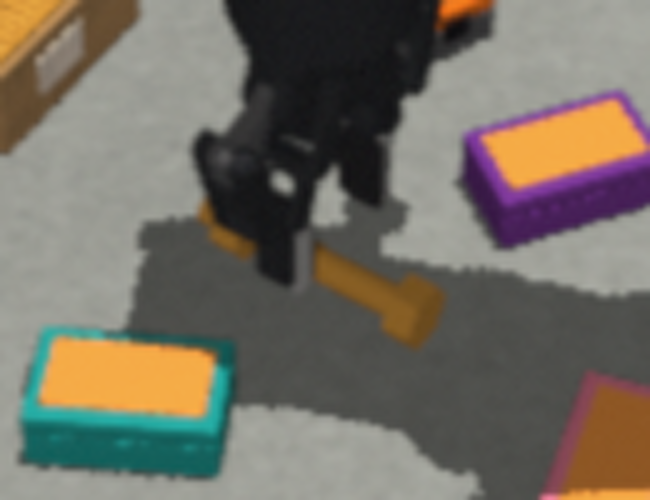

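```bash
python3 - <<'E'
from m import *
c=cam("side")
T=tool_T()
for dx in (0,5,10,15,20,25):
  print(dx,[((proj(c,(T@[dx/1000,s*.0235+q,w,1])[:3])-[200,260])*5).round()[0].tolist() for s,q in((-1,0),(1,0)) for w in(-.011,.011)])
E
```

```text
0 [[265.0, 264.0], [311.0, 287.0], [333.0, 191.0], [378.0, 214.0]]
5 [[266.0, 272.0], [311.0, 296.0], [333.0, 200.0], [378.0, 222.0]]
10 [[266.0, 281.0], [311.0, 305.0], [333.0, 208.0], [378.0, 231.0]]
15 [[266.0, 289.0], [311.0, 313.0], [333.0, 217.0], [378.0, 239.0]]
20 [[266.0, 298.0], [311.0, 322.0], [333.0, 225.0], [378.0, 248.0]]
25 [[267.0, 306.0], [312.0, 330.0], [333.0, 234.0], [378.0, 256.0]]
```

```bash
python3 -m jog '[3,0,0,0,0,0,115, 5,0,0,0,0,0,115, 5,0,0,0,0,0,115]';python3 plan.py 0.3352 0.3056 0.012 -83.2; python3 - <<'E'
from m import *
for n in("side",):
    im=viewer.capture(n)[:,:,::-1];cv2.imwrite(f"pics/{n}12.png",im if n=="wrist" else cv2.resize(im[260:360,200:330],None,fx=5,fy=5,interpolation=cv2.INTER_CUBIC))
E
```

```text
t: 17.32
tcp_pos: [0.335, 0.3053, 0.0184]
ee_rot: [80.4, 89.8, -93.0]
ft_force: [-0.0, -0.3, -0.2]
opening: 0.55
t 17.32 tcp [0.335  0.3053 0.0184] phi -83.3 tilt 0.21 open 0.55 j7 -117.0 F [-0.  -0.3 -0.2]
shift [ 6.4 -0.3 -0.2] turn [-0.1  0.  -0.2]
```

View pics/side12.png

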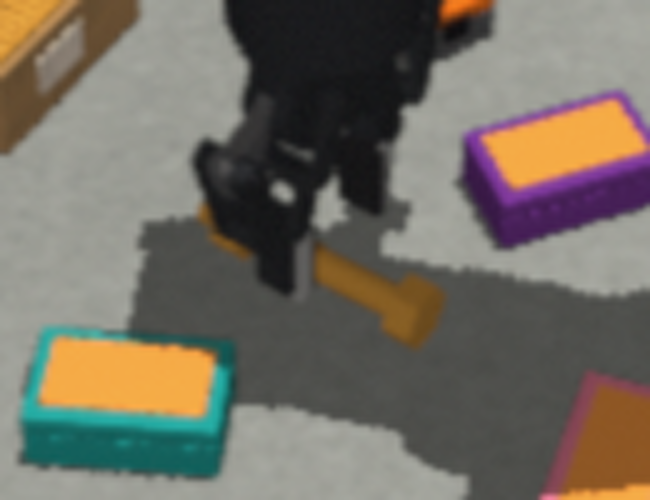

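```bash
python3 -m jog '[3,0,0,0,0,0,115, 5,0,0,0,0,0,115, 5,0,0,0,0,0,115]';python3 -m jog '[0,0,0,0,0,0,160, 0,0,0,0,0,0,180, 0,0,0,0,0,0,190, 0,0,0,0,0,0,190]'; python3 - <<'E'
from m import *
for n in("side",):
    im=viewer.capture(n)[:,:,::-1];cv2.imwrite(f"pics/{n}13.png",im if n=="wrist" else cv2.resize(im[260:360,200:330],None,fx=5,fy=5,interpolation=cv2.INTER_CUBIC))
E
```

```text
t: 17.75
tcp_pos: [0.335, 0.3052, 0.0133]
ee_rot: [78.7, 89.8, -94.6]
ft_force: [0.4, 0.2, -0.4]
opening: 0.548
t: 18.25
tcp_pos: [0.335, 0.3052, 0.0134]
ee_rot: [79.7, 89.8, -93.6]
ft_force: [0.3, -1.0, -0.8]
opening: 0.256
```

View pics/side13.png

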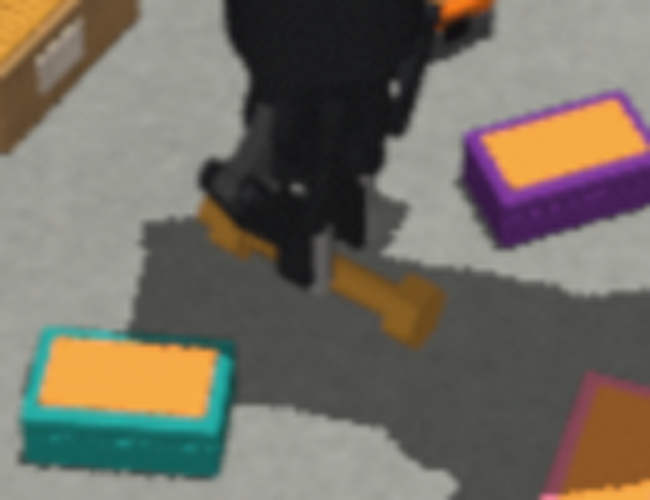

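```bash
python3 -m jog '[0,0,0,0,0,0,215, 0,0,0,0,0,0,255, 0,0,0,0,0,0,255, 0,0,0,0,0,0,255]';python3 plan.py 0.3352 0.3056 0.012 -83.2; python3 - <<'E'
from m import *
for n in("side",):
    im=viewer.capture(n)[:,:,::-1];cv2.imwrite(f"pics/{n}14.png",im if n=="wrist" else cv2.resize(im[260:360,200:330],None,fx=5,fy=5,interpolation=cv2.INTER_CUBIC))
E
```

```text
t: 18.8
tcp_pos: [0.3354, 0.3061, 0.0158]
ee_rot: [76.1, 89.9, -97.3]
ft_force: [-6.1, -5.1, 42.1]
opening: 0.002
t 18.8 tcp [0.3354 0.3061 0.0158] phi -83.3 tilt 0.09 open 0.002 j7 -117.0 F [-6.1 -5.1 42.1]
shift [3.8 0.5 0.3] turn [-0.1  0.  -0.1]
```

View pics/side14.png

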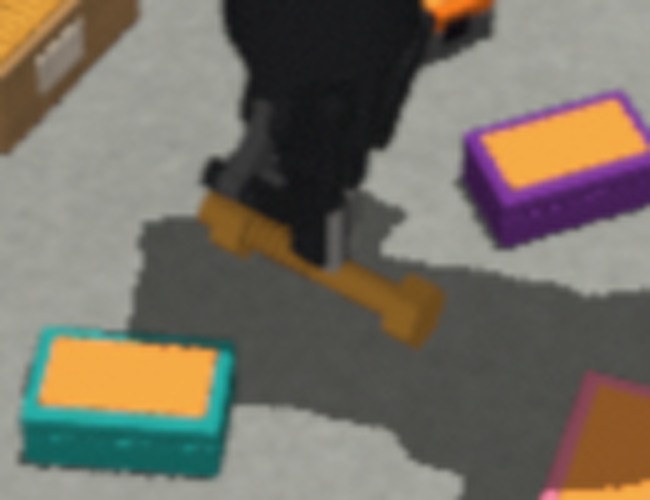

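```bash
python3 -m jog '[-3,0,0,0,0,0,150, -3,0,0,0,0,0,115, -3,0,0,0,0,0,115, 0,0,0,0,0,0,115]';python3 plan.py 0.3352 0.3056 0.012 -83.2; python3 - <<'E'
from m import *
c=cam("side")
T=tool_T()
for n in("side","wrist"):
    im=viewer.capture(n)[:,:,::-1];cv2.imwrite(f"pics/{n}15.png",im if n=="wrist" else cv2.resize(im[270:330,230:300],None,fx=10,fy=10,interpolation=cv2.INTER_CUBIC))
for dx in (-5,0,5,10,15,20):
  print(dx,[((proj(c,(T@[dx/1000,-.0235,w,1])[:3])-[230,270])*10).round()[0].tolist() for w in(-.011,.011)])
E
```

```text
t: 19.35
tcp_pos: [0.3353, 0.3059, 0.0155]
ee_rot: [73.0, 89.9, -100.3]
ft_force: [-0.0, 0.2, -1.1]
opening: 0.551
t 19.35 tcp [0.3353 0.3059 0.0155] phi -83.3 tilt 0.11 open 0.551 j7 -117.0 F [-0.   0.2 -1.1]
shift [3.5 0.3 0.2] turn [-0.1  0.  -0.1]
-5 [[229.0, 439.0], [320.0, 487.0]]
0 [[229.0, 456.0], [320.0, 504.0]]
5 [[229.0, 474.0], [320.0, 521.0]]
10 [[230.0, 491.0], [320.0, 538.0]]
15 [[230.0, 507.0], [320.0, 555.0]]
20 [[231.0, 524.0], [320.0, 572.0]]
```

View pics/side15.png

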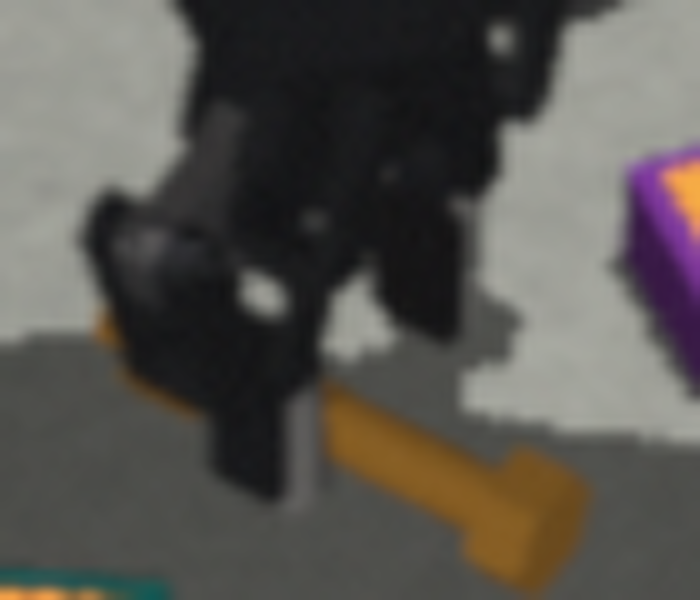

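View pics/wrist15.png

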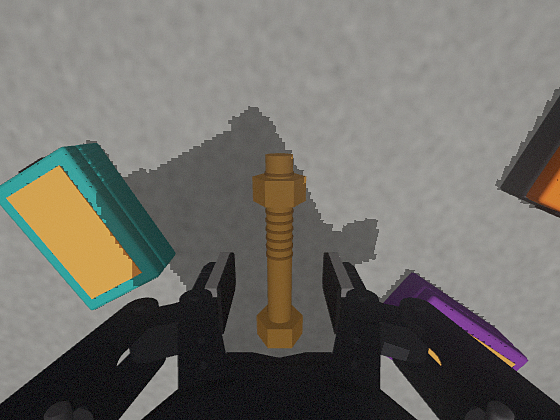

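```bash
python3 - <<'E'
from m import *
w=cam("wrist");T=tool_T()
for h in (.0235,.03):
 for dx in (-10,-5,0,5,10,15,20,25):
  print(h,dx,[proj(w,(T@[dx/1000,s*h,z,1])[:3]).round()[0].tolist() for s in(-1,1) for z in(-.011,.011)])
im=cv2.imread('pics/wrist15.png');cv2.imwrite('pics/w15c.png',cv2.resize(im[230:360,170:390],None,fx=3.5,fy=3.5,interpolation=cv2.INTER_CUBIC))
E
```

```text
0.0235 -10 [[232.0, 253.0], [234.0, 291.0], [325.0, 253.0], [323.0, 291.0]]
0.0235 -5 [[234.0, 249.0], [235.0, 286.0], [323.0, 249.0], [321.0, 286.0]]
0.0235 0 [[235.0, 245.0], [237.0, 281.0], [322.0, 245.0], [320.0, 281.0]]
0.0235 5 [[236.0, 241.0], [238.0, 276.0], [321.0, 241.0], [319.0, 276.0]]
0.0235 10 [[237.0, 238.0], [239.0, 272.0], [319.0, 238.0], [318.0, 272.0]]
0.0235 15 [[239.0, 235.0], [240.0, 268.0], [318.0, 235.0], [317.0, 268.0]]
0.0235 20 [[240.0, 232.0], [241.0, 264.0], [317.0, 231.0], [316.0, 264.0]]
0.0235 25 [[241.0, 229.0], [242.0, 261.0], [316.0, 229.0], [315.0, 261.0]]
0.03 -10 [[219.0, 253.0], [222.0, 291.0], [337.0, 253.0], [335.0, 291.0]]
0.03 -5 [[221.0, 249.0], [224.0, 286.0], [336.0, 249.0], [333.0, 286.0]]
0.03 0 [[223.0, 245.0], [225.0, 281.0], [334.0, 245.0], [332.0, 281.0]]
0.03 5 [[225.0, 241.0], [227.0, 276.0], [332.0, 241.0], [330.0, 276.0]]
0.03 10 [[226.0, 238.0], [228.0, 272.0], [331.0, 238.0], [329.0, 272.0]]
0.03 15 [[228.0, 235.0], [229.0, 268.0], [329.0, 235.0], [327.0, 268.0]]
0.03 20 [[229.0, 232.0], [231.0, 264.0], [328.0, 231.0], [326.0, 264.0]]
0.03 25 [[230.0, 229.0], [232.0, 261.0], [327.0, 229.0], [325.0, 261.0]]
```

View pics/w15c.png

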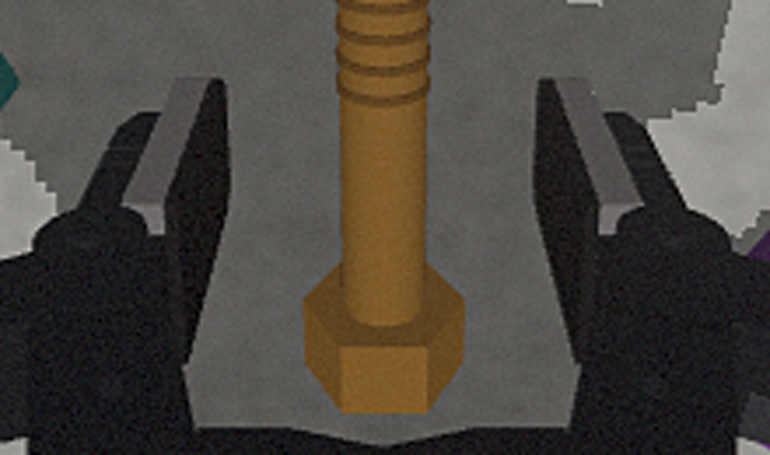

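```bash
python3 -m jog '[5,0,0,0,0,0,115, 10,0,0,0,0,0,115, 13,0,0,0,0,0,115, 13,0,0,0,0,0,115]';python3 plan.py 0.3352 0.3056 0.002 -83.2; python3 -m jog '[0,0,0,0,0,0,160, 0,0,0,0,0,0,180, 0,0,0,0,0,0,190, 0,0,0,0,0,0,190]'
```

```text
t: 19.95
tcp_pos: [0.335, 0.3056, 0.002]
ee_rot: [59.0, 89.8, -114.3]
ft_force: [-0.1, 0.2, 0.2]
opening: 0.544
t 19.95 tcp [0.335  0.3056 0.002 ] phi -83.3 tilt 0.17 open 0.544 j7 -117.0 F [-0.1  0.2  0.2]
shift [-0.  -0.  -0.3] turn [-0.1  0.1 -0.1]
t: 20.45
tcp_pos: [0.335, 0.3056, 0.002]
ee_rot: [59.3, 89.8, -114.0]
ft_force: [0.4, -0.5, 0.4]
opening: 0.254
```

```bash
python3 -m jog '[0,0,0,0,0,0,210, 0,0,0,0,0,0,220, 0,0,0,0,0,0,255, 0,0,0,0,0,0,255]';python3 plan.py 0.3352 0.3056 0.002 -83.2; python3 - <<'E'
from m import *
for n in("side","wrist"):
    im=viewer.capture(n)[:,:,::-1];cv2.imwrite(f"pics/{n}16.png",im if n=="wrist" else cv2.resize(im[260:360,200:330],None,fx=5,fy=5,interpolation=cv2.INTER_CUBIC))
E
```

```text
t: 20.95
tcp_pos: [0.335, 0.3056, 0.0023]
ee_rot: [58.2, 89.8, -115.1]
ft_force: [-1.6, -0.7, 4.5]
opening: 0.135
t 20.95 tcp [0.335  0.3056 0.0023] phi -83.3 tilt 0.16 open 0.135 j7 -117.0 F [-1.6 -0.7  4.5]
shift [ 0.3  0.  -0.2] turn [-0.1  0.1 -0.1]
```

View pics/wrist16.png

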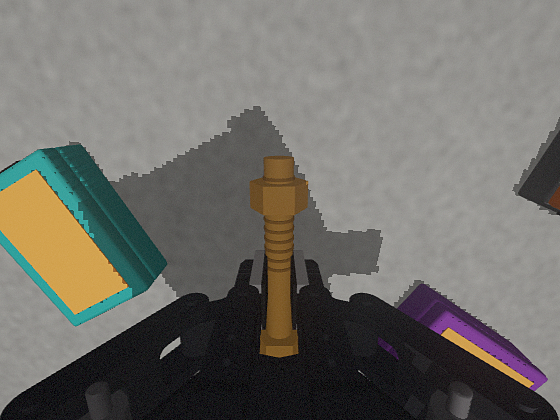

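```bash
python3 -m jog '[-20,0,0,0,0,0,255, -70,0,0,0,0,0,255, -110,0,0,0,0,0,255, -110,0,0,0,0,0,255]';python3 plan.py 0.45 0.3993 0.11 -79.35
```

```text
t: 21.55
tcp_pos: [0.3364, 0.3074, 0.1145]
ee_rot: [-147.4, 89.8, 39.3]
ft_force: [-0.5, 0.4, -2.3]
opening: 0.138
t 21.55 tcp [0.3364 0.3074 0.1145] phi -83.3 tilt 0.16 open 0.138 j7 -121.0 F [-0.5  0.4 -2.3]
shift [   4.9  -78.1 -123.5] turn [-4.  -0.1  0.1]
```

```bash
python3 -m jog '[5,-30,-48,-4,0,0,255, 5,-60,-95,-4,0,0,255, 5,-78,-123,-4,0,0,255, 5,-78,-123,-4,0,0,255]';python3 plan.py 0.529 0.3993 0.11 -79.35;python3 - <<'E'
from m import *
T=tool_T()
im=viewer.capture("wrist");c=cam("wrist",T);cv2.imwrite("pics/wrist17.png",im[:,:,::-1])
for m,ce,st in pads("wrist",im):
    w=ray(c,ce,0)[0];print(w.round(3),st)
    if w[1]>.35: print(fit([(c,m.astype(float))],PARTS['left_pad'],(.529,.399),[.18]))
E
```

```text
t: 22.05
tcp_pos: [0.4506, 0.3999, 0.108]
ee_rot: [-161.6, 89.9, 29.0]
ft_force: [-1.3, -0.4, -2.5]
opening: 0.136
t 22.05 tcp [0.4506 0.3999 0.108 ] phi -79.3 tilt 0.14 open 0.136 j7 -115.0 F [-1.3 -0.4 -2.5]
shift [ -1.8  15.1 -77. ] turn [ 0.  -0.1  0. ]
[0.547 0.399 0.   ] [ 274   31   53  160 2639]
(array([ 0.5309861 ,  0.39773504, 10.62472934]), np.float64(0.3336670139941176))
[0.564 0.2   0.   ] [ 507   32   53  159 5131]
```

View pics/wrist17.png

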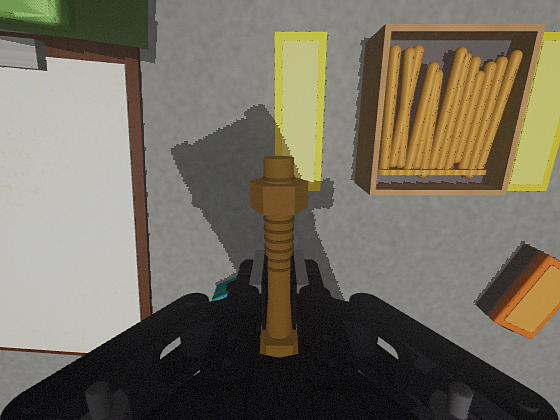

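```bash
python3 -m jog '[0,8,-40,0,0,0,255, 0,15.5,-78,0,0,0,255, 30,15.5,-78,0,0,0,255, 60,15.5,-78,0,0,0,255, 60,15.5,-78,0,0,0,255]';python3 plan.py 0.530 0.3985 0.003 -79.35; python3 - <<'E'
from m import *
for n in("side","wrist"):
    im=viewer.capture(n)[:,:,::-1];cv2.imwrite(f"pics/{n}18.png",im if n=="wrist" else cv2.resize(im[200:340,80:260],None,fx=4,fy=4,interpolation=cv2.INTER_CUBIC))
E
```

```text
t: 22.72
tcp_pos: [0.5252, 0.3954, 0.0446]
ee_rot: [29.0, 89.6, -140.3]
ft_force: [-1.5, -0.4, -1.0]
opening: 0.133
t 22.73 tcp [0.5252 0.3954 0.0446] phi -79.3 tilt 0.44 open 0.133 j7 -110.0 F [-1.5 -0.4 -1. ]
shift [41.5 -2.4 -5.6] turn [ 0.   0.4 -0.2]
```

View pics/side18.png

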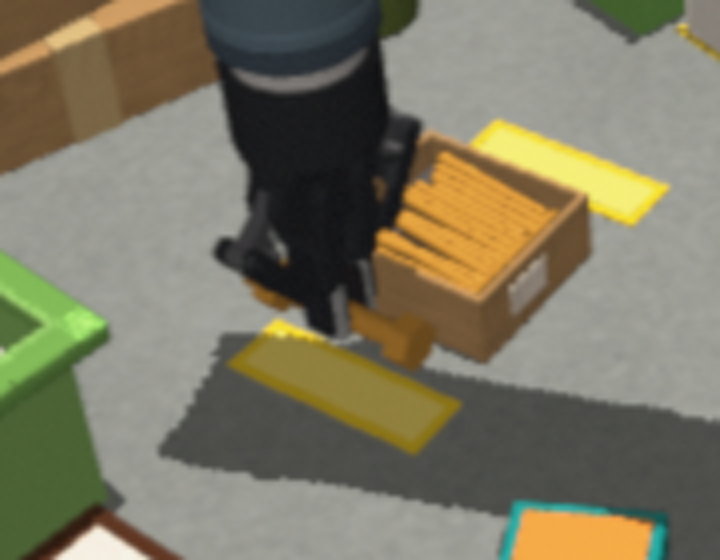

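View pics/wrist18.png

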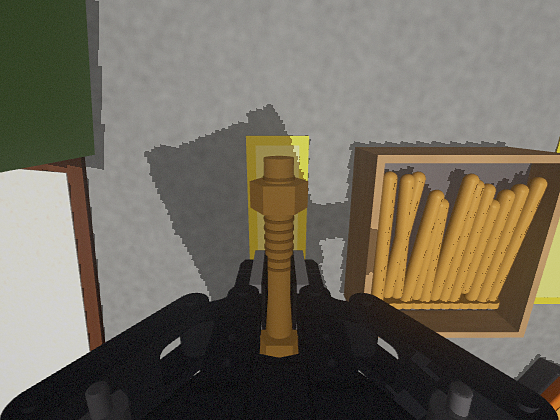

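```bash
python3 - <<'E'
from m import *
T=tool_T();w=cam("wrist",T);s=cam("side")
def tri(obs):
    A=[];b=[]
    for c,uv in obs:
        p=ray(c,uv,.0)[0];o=c[1][:3,3];d=(p-o)/np.linalg.norm(p-o);M=np.eye(3)-np.outer(d,d);A.append(M);b.append(M@o)
    return np.linalg.solve(sum(A),sum(b))
for uw in((478,398),(515,405)):
  for us in((181,231),(184,231)):
    p=tri([(w,uw),(s,us)]);print(uw,us,p.round(3),proj(w,p).round(),proj(s,p).round(),(np.linalg.inv(T)@np.r_[p,1]).round(3))
p=np.array([.56,.30,.045])
E
```

```text
(478, 398) (181, 231) [0.536 0.336 0.129] [[490. 404.]] [[180. 232.]] [-0.081  0.062  0.004  1.   ]
(478, 398) (184, 231) [0.532 0.332 0.126] [[494. 406.]] [[183. 233.]] [-0.078  0.065  0.008  1.   ]
(515, 405) (181, 231) [0.538 0.332 0.13 ] [[510. 402.]] [[181. 230.]] [-0.081  0.066  0.002  1.   ]
(515, 405) (184, 231) [0.535 0.327 0.127] [[514. 404.]] [[184. 231.]] [-0.079  0.07   0.006  1.   ]
```

```bash
python3 -m jog '[5,-3.5,-5.5,0,0,0,255, 15,-3.5,-5.5,0,0,0,255, 22,-3.5,-5.5,0,0,0,255, 25,-3.5,-5.5,0,0,0,255]';python3 plan.py 0.530 0.3995 0.003 -79.35; python3 - <<'E'
from m import *
for n in("side","wrist"):
    im=viewer.capture(n)[:,:,::-1];cv2.imwrite(f"pics/{n}19.png",im if n=="wrist" else cv2.resize(im[200:340,80:260],None,fx=4,fy=4,interpolation=cv2.INTER_CUBIC))
E
```

```text
t: 23.32
tcp_pos: [0.5323, 0.4014, 0.0222]
ee_rot: [39.1, 89.9, -130.2]
ft_force: [-0.8, -0.1, -2.0]
opening: 0.133
t 23.32 tcp [0.5323 0.4014 0.0222] phi -79.3 tilt 0.12 open 0.133 j7 -109.0 F [-0.8 -0.1 -2. ]
shift [19.2  1.4  2.6] turn [ 0.   0.1 -0.1]
```

View pics/side19.png

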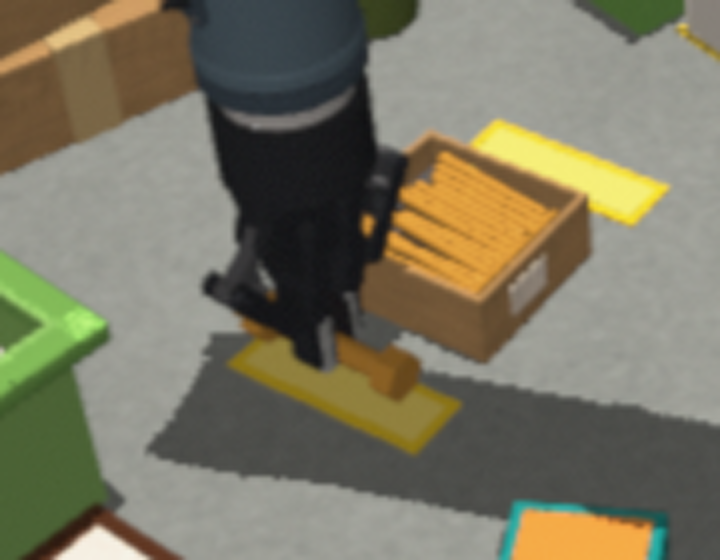

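View pics/wrist19.png

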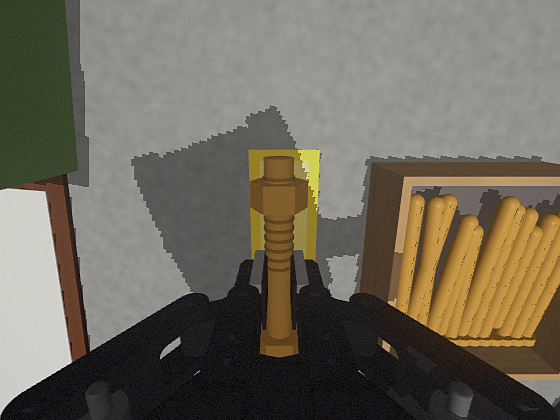

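```bash
python3 -m jog '[8,2.4,2.5,0,0,0,255, 14,2.4,2.5,0,0,0,255, 18,2.4,2.5,0,0,0,255, 18,2.4,2.5,0,0,0,255]';python3 plan.py 0.530 0.3985 0.003 -79.35
```

```text
t: 23.92
tcp_pos: [0.5302, 0.3985, 0.004]
ee_rot: [37.5, 89.9, -131.8]
ft_force: [0.0, 0.8, -1.8]
opening: 0.141
t 23.93 tcp [0.5302 0.3985 0.004 ] phi -79.3 tilt 0.14 open 0.141 j7 -109.0 F [ 0.   0.8 -1.8]
shift [ 1.  -0.1  0.2] turn [ 0.   0.1 -0.1]
```

```bash
python3 -m jog '[2,0,0,0,0,0,255, 2,0,0,0,0,0,255]';python3 -m jog '[0,0,0,0,0,0,200, 0,0,0,0,0,0,180, 0,0,0,0,0,0,165, 0,0,0,0,0,0,165]'
```

```text
t: 24.18
tcp_pos: [0.5305, 0.3987, 0.0024]
ee_rot: [42.3, 89.9, -127.1]
ft_force: [-0.7, -0.0, 0.3]
opening: 0.132
t: 24.68
tcp_pos: [0.5305, 0.3987, 0.0024]
ee_rot: [41.1, 89.9, -128.2]
ft_force: [0.9, -0.1, 0.6]
opening: 0.354
```

```bash
python3 -m jog '[-20,0,0,0,0,0,165, -60,0,0,0,0,0,165, -120,0,0,0,0,0,165, -150,0,50,0,0,0,165, -150,0,50,0,0,0,80]'; python3 - <<'E'
from m import *
o=[]
for n in("wrist","side","scene"):
    T=tool_T();im=viewer.capture(n);c=cam(n,T);cv2.imwrite(f"pics/{n}20.png",im[:,:,::-1])
    for d in nets.masks_of(n,"bolt_mid")[:1]:
        print(n,d['score'],d['rect'],fit([(c,d['mask'].astype(float))],PARTS['bolt_mid'],(.53,.3985),[.18]))
    if n=="wrist": print(proj(c,np.array([[a,b,0] for a in(-.062,.062) for b in (-.02,.02)])@R.from_euler('z',10.65,degrees=True).as_matrix().T+[.530,.3985,0]).round())
E
python3 plan.py 0.418 0.1565 0.17 -106
```

```text
t: 25.3
tcp_pos: [0.4797, 0.3911, 0.1563]
ee_rot: [-103.2, 89.8, 87.6]
ft_force: [0.3, 0.1, -0.4]
opening: 0.557
wrist 0.93 [265.1, 80.0, 294.6, 197.2] (array([ 0.53066192,  0.39877792, 10.87141316]), np.float64(0.8898941256236852))
[[299. 205.]
 [262. 205.]
 [302.  80.]
 [260.  80.]]
side 0.82 [141.3, 279.8, 184.8, 306.7] (array([0.5306714 , 0.4003059 , 9.61941924]), np.float64(0.8591031033951743))
scene 0.95 [418.5, 288.9, 437.3, 342.5] (array([ 0.53164031,  0.3999653 , 11.00220242]), np.float64(0.8166772801245312))
t 25.6 tcp [0.4822 0.3892 0.1519] phi -79.4 tilt 0.15 open 0.689 j7 -113.0 F [ 0.4  0.  -0.4]
shift [-17.5 217.  106. ] turn [26.6  0.1 -0.1]
```

View pics/wrist20.png

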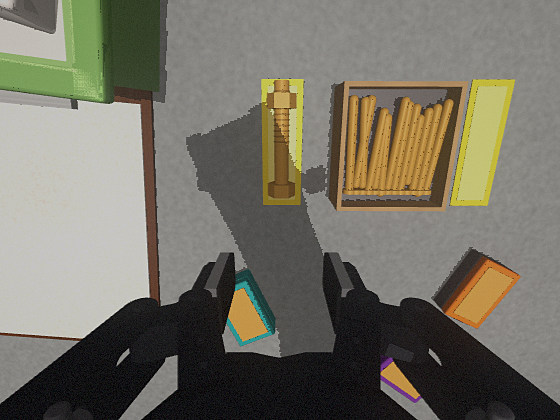

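```bash
python3 -m jog '[-17,55,27,9,0,0,60, -17,110,54,18,0,0,60, -17,160,79,26.6,0,0,60, -17,217,106,26.6,0,0,60, -17,217,106,26.6,0,0,60]'; python3 plan.py 0.418 0.1565 0.17 -106; python3 - <<'E'
from m import *
n="wrist"
T=tool_T();im=viewer.capture(n);c=cam(n,T);cv2.imwrite(f"pics/{n}21.png",im[:,:,::-1])
for d in nets.masks_of(n,"case_mid")[:4]:
    ys,xs=np.nonzero(d['mask']);w=ray(c,[xs.mean(),ys.mean()],.014)[0];print(d['score'],d['rect'],w.round(3))
    if np.hypot(*(w[:2]-[.418,.1565]))<.03: print(fit([(c,d['mask'].astype(float))],PARTS['case_mid'],(.418,.1565),[-.28]))
E
```

```text
t: 26.22
tcp_pos: [0.4168, 0.1516, 0.169]
ee_rot: [66.2, 89.7, -130.2]
ft_force: [0.3, 0.7, -0.1]
opening: 0.766
t 26.23 tcp [0.4168 0.1516 0.169 ] phi -106.4 tilt 0.32 open 0.766 j7 -121.0 F [ 0.3  0.7 -0.1]
shift [-1.  -5.1  0.2] turn [-0.4  0.1 -0.3]
0.9 [49.7, 276.0, 132.1, 326.1] [0.359 0.412 0.014]
0.82 [248.7, 155.5, 298.9, 231.8] [0.419 0.157 0.014]
(array([  0.41817002,   0.15649026, -16.62639508]), np.float64(0.9641662826150622))
0.8 [232.5, 276.1, 303.6, 329.9] [0.295 0.201 0.014]
```

View pics/wrist21.png

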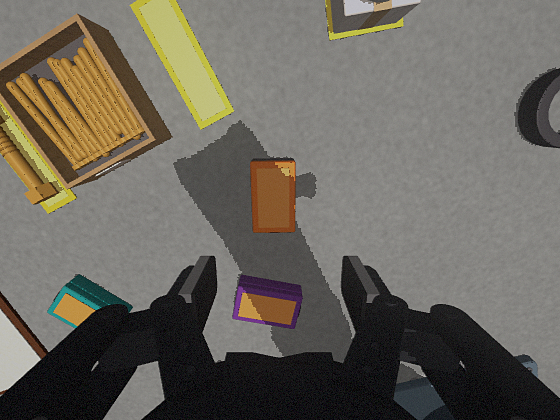

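```bash
python3 plan.py 0.4182 0.1565 0.003 -106.6;python3 -m jog '[50,-5,0,0,0,0,60, 100,-5,-1,0,0,0,60, 140,-5,-1,0,0,0,60, 160,-5,-1,0,0,0,60, 160,-5,-1,0,0,0,60]'; python3 plan.py 0.4182 0.1565 0.003 -106.6
```

```text
t 26.32 tcp [0.4185 0.1562 0.1694] phi -106.1 tilt 0.14 open 0.767 j7 -121.0 F [1.6 1.1 0.1]
shift [166.4  -0.6   0.3] turn [ 0.5  0.  -0.1]
t: 26.95
tcp_pos: [0.4203, 0.1613, 0.0078]
ee_rot: [56.5, 89.7, -139.5]
ft_force: [-0.3, 0.3, 0.8]
opening: 0.763
t 26.95 tcp [0.4203 0.1613 0.0078] phi -106.0 tilt 0.27 open 0.763 j7 -110.0 F [-0.3  0.3  0.8]
shift [4.8 5.1 0.7] turn [ 0.6  0.1 -0.2]
```

```bash
python3 -m jog '[2,5,0.7,0.6,0,0,60, 4.5,5,0.7,0.6,0,0,60, 4.5,5,0.7,0.6,0,0,130, 4.5,5,0.7,0.6,0,0,255, 4.5,5,0.7,0.6,0,0,255]'; python3 -m jog '[0,0,0,0,0,0,255, 0,0,0,0,0,0,255]';python3 plan.py 0.4182 0.1565 0.003 -106.6
```

```text
t: 27.58
tcp_pos: [0.4186, 0.1569, 0.004]
ee_rot: [56.8, 89.8, -139.8]
ft_force: [-1.3, -0.3, 5.7]
opening: 0.513
t: 27.82
tcp_pos: [0.4187, 0.1571, 0.0042]
ee_rot: [57.2, 89.8, -139.3]
ft_force: [-0.2, -0.1, -0.9]
opening: 0.511
t 27.82 tcp [0.4187 0.1571 0.0042] phi -106.6 tilt 0.18 open 0.511 j7 -110.0 F [-0.2 -0.1 -0.9]
shift [1.2 0.7 0.3] turn [ 0.   0.1 -0.2]
```

```bash
python3 -m jog '[-30,0,0,0,0,0,255, -80,0,0,0,0,0,255, -130,0,0,0,0,0,255, -140,0,0,0,0,0,255]';python3 plan.py 0.46 -0.27 0.14 -98.2
```

```text
t: 28.32
tcp_pos: [0.4206, 0.1582, 0.1468]
ee_rot: [-139.5, 89.9, 23.9]
ft_force: [0.4, 0.6, -1.9]
opening: 0.51
t 28.32 tcp [0.4206 0.1582 0.1468] phi -106.6 tilt 0.12 open 0.51 j7 -119.0 F [ 0.4  0.6 -1.9]
shift [   6.5  399.2 -159.9] turn [-8.4 -0.1  0.1]
```

```bash
python3 -m jog '[2,52,-21,-2,0,0,255, 3,104,-42,-4,0,0,255, 4,156,-62,-6,0,0,255, 5,208,-83,-8.4,0,0,255, 6,260,-104,-8.4,0,0,255]';python3 plan.py 0.46 -0.27 0.14 -98.2
```

```text
t: 28.95
tcp_pos: [0.4455, -0.1221, 0.1396]
ee_rot: [-108.6, 89.9, 63.3]
ft_force: [0.8, -0.2, -0.4]
opening: 0.517
t 28.95 tcp [ 0.4455 -0.1221  0.1396] phi -98.1 tilt 0.08 open 0.517 j7 -73.0 F [ 0.8 -0.2 -0.4]
shift [ -0.6 144.4 -35.2] turn [ 0.1 -0.   0.1]
```

```bash
python3 -m jog '[0,50,-12,0,0,0,255, 0,100,-24,0,0,0,255, 0,144,-35,0,0,0,255, 0,144,-35,0,0,0,255, 0,144,-35,0,0,0,255]';python3 - <<'E'
from m import *
T=tool_T()
im=viewer.capture("wrist");c=cam("wrist",T);cv2.imwrite("pics/wrist22.png",im[:,:,::-1])
for m,ce,st in pads("wrist",im):
    w=ray(c,ce,0)[0];print(w.round(4),st)
    # hull mask
    if np.hypot(*(w[:2]-[.542,-.281]))<.05:
        q=cv2.convexHull(np.argwhere(m)[:,::-1].astype(np.int32));mm=np.zeros(m.shape,np.uint8);cv2.fillConvexPoly(mm,q,1)
        print(fit([(c,mm.astype(float))],PARTS['mid_pad'],(.542,-.281),[-.14]))
E
python3 plan.py 0.542 -0.281 0.14 -98.2
```

```text
t: 29.58
tcp_pos: [0.4591, -0.2686, 0.1383]
ee_rot: [-55.8, 89.8, 116.1]
ft_force: [-0.4, 0.1, -0.6]
opening: 0.511
[ 0.5467 -0.2829  0.    ] [ 249   56   65  102 2093]
(array([ 0.5433915 , -0.28283759, -8.03635363]), np.float64(0.9835037137755434))
t 29.62 tcp [ 0.4593 -0.268   0.1385] phi -98.1 tilt 0.18 open 0.514 j7 -55.0 F [ 0.2 -0.2  0.4]
shift [ -1.7   1.3 -83.7] turn [0.1 0.1 0.2]
```

View pics/wrist22.png

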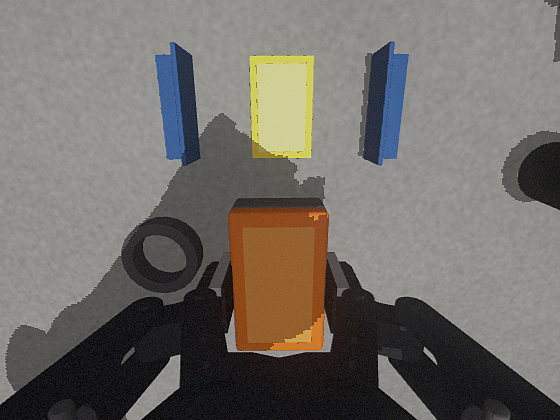

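```bash
python3 plan.py 0.5435 -0.2825 0.05 -98; python3 -m jog '[0,2,-45,0,0,0,255, 0,2.5,-85,0,0,0,255, 35,2.5,-85,0,0,0,255, 80,2.5,-85,0,0,0,255, 80,2.5,-85,0,0,0,255]'; python3 plan.py 0.5435 -0.2825 0.005 -98
```

```text
t 29.62 tcp [ 0.4593 -0.268   0.1385] phi -98.1 tilt 0.18 open 0.514 j7 -55.0 F [ 0.2 -0.2  0.4]
shift [ 88.3   2.8 -85.5] turn [-0.1  0.1  0.2]
t: 30.25
tcp_pos: [0.5406, -0.2787, 0.0551]
ee_rot: [-33.6, 89.4, 138.4]
ft_force: [-0.7, 1.2, -0.2]
opening: 0.512
t 30.25 tcp [ 0.5406 -0.2787  0.0551] phi -97.9 tilt 0.61 open 0.512 j7 -55.0 F [-0.7  1.2 -0.2]
shift [50.   3.6 -3.9] turn [0.1 0.5 0.3]
```

```bash
python3 -m jog '[15,3.5,-3.5,0,0.3,0.2,255, 30,3.5,-3.5,0,0.3,0.2,255, 43,3.5,-3.5,0,0.3,0.2,255, 45,3.5,-3.5,0,0.3,0.2,255, 45,3.5,-3.5,0,0.3,0.2,255]'; python3 plan.py 0.5435 -0.2825 0.005 -98; python3 - <<'E'
from m import *
im=viewer.capture("wrist");cv2.imwrite("pics/wrist23.png",im[:,:,::-1])
E
```

```text
t: 30.88
tcp_pos: [0.5433, -0.2826, 0.0101]
ee_rot: [-33.0, 89.8, 139.0]
ft_force: [0.3, -0.2, -0.5]
opening: 0.516
t 30.88 tcp [ 0.5433 -0.2826  0.0101] phi -97.9 tilt 0.23 open 0.516 j7 -54.0 F [ 0.3 -0.2 -0.5]
shift [ 5.1 -0.1 -0.2] turn [0.1 0.2 0.1]
```

View pics/wrist23.png

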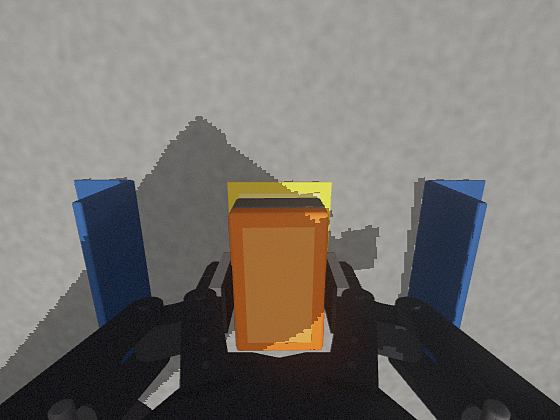

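```bash
python3 -m jog '[3,0,0,0,0.2,0,255, 6,0,0,0,0.2,0,255, 6,0,0,0,0.2,0,255]';python3 -m jog '[0,0,0,0,0,0,120, 0,0,0,0,0,0,60, 0,0,0,0,0,0,60, 0,0,0,0,0,0,60]'; python3 -m jog '[-30,0,0,0,0,0,60, -90,0,0,0,0,0,60, -140,0,30,0,0,0,60, -140,0,70,0,0,0,60, -140,0,70,0,0,0,60]'; python3 - <<'E'
from m import *
for n in("wrist","side","scene"):
    T=tool_T();im=viewer.capture(n);c=cam(n,T);cv2.imwrite(f"pics/{n}24.png",im[:,:,::-1])
    for d in nets.masks_of(n,"case_mid")[:5]:
        ys,xs=np.nonzero(d['mask']);w=ray(c,[xs.mean(),ys.mean()],.014)[0]
        if np.hypot(*(w[:2]-[.543,-.282]))<.03: print(n,fit([(c,d['mask'].astype(float))],PARTS['case_mid'],(.543,-.282),[-.14]))
E
```

```text
t: 31.3
tcp_pos: [0.5435, -0.2827, 0.0044]
ee_rot: [-108.7, 89.9, 63.4]
ft_force: [-0.5, 0.1, -0.4]
opening: 0.513
t: 31.8
tcp_pos: [0.5436, -0.2827, 0.0045]
ee_rot: [-110.7, 89.9, 61.4]
ft_force: [-1.0, -0.6, 1.0]
opening: 0.763
t: 32.42
tcp_pos: [0.4712, -0.2732, 0.1449]
ee_rot: [-80.1, 89.8, 91.8]
ft_force: [0.1, 0.2, 0.3]
opening: 0.763
wrist (array([ 0.54303983, -0.28268014, -7.50603257]), np.float64(0.947730215461013))
side (array([  0.5409014 ,  -0.27792407, -12.87649533]), np.float64(0.8848855800132427))
scene (array([ 0.5430406 , -0.28138524, -9.60007407]), np.float64(0.8948139039272185))
```

View pics/wrist24.png

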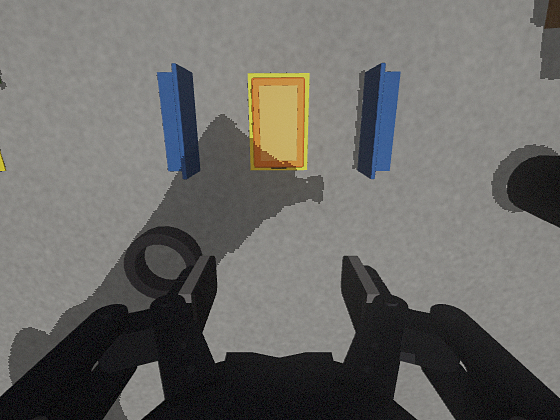

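View pics/side24.png

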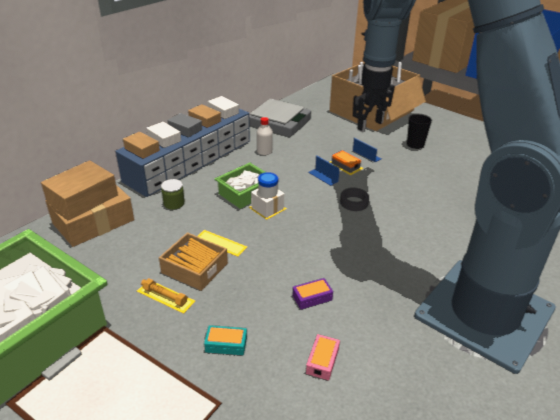

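```bash
python3 -m jog '[0,0,0,0,0,0,60, 0,0,0,0,0,0,60]'; python3 -c "
from rig import close_job
print(close_job())"
```

```text
t: 32.98
tcp_pos: [0.4751, -0.2732, 0.1438]
ee_rot: [-103.1, 89.9, 69.0]
ft_force: [-0.0, -0.4, 0.3]
opening: 0.767
the job is handed in; nothing more can be done
None
```

All the samples are on their pads, placed in the order you gave, and I handed the job in at 33 s (limit 112 s). The robot was touching nothing.

| Item | Placed on | Measured offset from pad centre | Turn relative to the pad |
|---|---|---|---|
| Carton | pad in front of the green crate | under 1 mm | about 0.1° |
| Tub | top of the carton, upright | about 1 mm from the carton's centre | not relevant (round) |
| Bolt | strip on the robot's left of the box of bolts | about 1 mm | about 0.2° |
| Orange-and-grey case | pad between the dividers, orange side up | under 1 mm | about 0.5° |

- **What the figures rest on:** they come from the wrist camera. The side and scene cameras agreed to within about 5 mm. The worst was the side view of the case: about 5 mm off in position and 5° in angle. I trusted the wrist view because it fitted best and shows an even yellow border around the case.
- **Failed grasps:** the first two tries at the bolt closed above its shaft, because the fingertips reach about 20 mm less far than stated. The second pressed on the bolt with about 42 N at the wrist, through the fingertips rather than the gripper's body. The third, lower grip held.
- **Things left alone:** I did not move the tape roll, bottle, tin or the look-alike cases. In the last side picture they appear where they started.

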